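# Crank a leaned plate to its set angle

### The job

Set the steel plate up at its marked angle on the leaning stand. First push it along its ledge until its side edge is up against the end stop, then wind the crank by its loose grip sleeve, keeping hold of the sleeve whenever the crank turns, until the pointer on the ledge stands opposite the point of the marker clamp on the gauge rail. Leave the plate resting on the ledge and leaning on the bar, still against the end stop; do not shift the marker clamp or disturb the things lying around.

Things in the scene. Friction and masses are not known exactly. Their poses are not given: they have to be found in the camera images.
- stand: Steel leaning stand fixed to the bench; origin on the bench top. x runs level from the crank (x = -120 mm) to the rack bar (x = +78 mm), y is level along the ledge, roughly away from the robot, z up. Base 10 mm thick: x -30 to 103, y -125 to 105 mm, plus a 96 mm wide tongue to x = -163 mm with a grey gearbox (62 x 66 mm, top at z = 95 mm).
- crank_axis (a point): Point on the crank's vertical axis at z = 143 mm, the height at which to hold the sleeve. The flat crank arm on the gearbox (top at z = 107 mm, hub nut to z = 113 mm) carries the sleeve 45 mm from this axis.
- sleeve: Black grip sleeve of the crank: upright cylinder 25 mm in diameter, 54 mm tall, origin at the centre of its lower end (z = 112 mm), z up. A 16 mm washer ends 60 mm above the origin. It spins freely on its own axis, so a fixed grip can lead it round the 45 mm circle (about 3 N). It starts on the stand's -x side of crank_axis. The crank stays where it is left.
- crank (a joint): Crank angle (rad), 0 at the start, growing clockwise as seen from above; range -1.3 to 16. A full clockwise turn (6.28 rad) moves the ledge 20 mm toward the stand's +x (toward the rack), which stands the plate steeper; counter-clockwise moves it back.
- ledge_pointer (a point): Tip of the small steel pointer at the near (-y) end of the sliding ledge, z = 34 mm, the height of the ledge's floor. Moves with the ledge along the stand's x; starts at stand x = 0. The floor is 38 mm deep behind a toe lip 10 mm high along y; the lip's back face has the same stand x as this pointer.
- index_point (a point): Point of the marker clamp (dark 16 mm block with a screw, 25 mm tall) on the gauge rail beside the near end of the ledge, z = 34 mm, 25 to 40 mm toward the stand's +x from where the ledge pointer starts. Bring the ledge pointer to the same stand x as this point (within 3 mm). The clamp moves only if shoved.
- stop_face (a point): Point on the end stop's face that looks to the stand's +y, on the ledge's floor at the back face of the toe lip; axes parallel to the stand's. The end stop is an upright block 46 mm deep (x), 8 mm thick, 50 mm high at the near (-y) end of the ledge and travels with it.
- plate: Loose steel plate 120 x 90 x 6 mm, about 0.5 kg, leaning about 39 deg off vertical: lower end on the ledge behind the lip, back on the bar. Origin: centre of its lower end; z up its length, y along its width (as the stand's y), x toward the bar. Starts 20 to 45 mm off the stop; against it, its origin is 45 mm from stop_face in y. A few N at its far edge, 30 mm above the ledge floor, slide it.
- rack_bar (a point): Middle of the rack bar, a steel rod 12 mm in diameter, 200 mm long along the stand's y, 116 mm above the bench, on two flat posts (20 x 12 mm, to z = 122 mm) at y = +-92 mm.
- nut_m20: Bystander: hexagon nut, 30 x 34 x 16 mm, on the bench; leave alone. Origin under its centre.
- bolt_m16: Bystander: hexagon bolt, 29 x 72 x 26 mm, lying on the bench; leave alone. Origin under its centre.
- angle_offcut: Bystander: short piece of angle steel, 32 x 110 x 32 mm, on the bench; leave alone. Origin under its centre.
- mug: Bystander: two-tone mug with a handle, 78 x 114 x 92 mm, on the bench; leave alone. Origin under its centre.
There are look-alikes about, which are no part of the job. There is more than one size of the plate; the one meant has the size given above.

How it is judged:
On the way, in this order (a step that is already met when the one before it is completed fails the run):
1. the plate is pushed along the ledge up against the end stop (y of plate in the frame of stop_face below 0.0485 m and z of plate in the frame of stop_face between -0.003 and 0.008 m and x of plate in the frame of stop_face between -0.002 and 0.008 m), for 0.2 s.
2. the ledge pointer has been cranked opposite the marker point (x of ledge_pointer in the frame of index_point between -0.003 and 0.003 m), for 0.2 s.
At the end, for the whole second after the job is handed in: The ledge pointer is within 3 mm of the marker point along the stand's x axis; the plate is at rest with its lower end on the ledge behind the toe lip (within a few mm), leaning on the rack bar, its side edge within 3.5 mm of the end stop; crank still (all of step 1 and all of step 2 and angle between plate's own z axis and vertical between 0.25 and 0.75 rad and linear speed of plate below 0.01 m/s and velocity of joint crank between -0.05 and 0.05 rad/s); the robot touches nothing.
It fails at once if the crank turns while its grip sleeve is not held ((velocity of joint crank above 0.4 rad/s or velocity of joint crank below -0.4 rad/s) and contact force between the fingers and sleeve below 0.05 N).
It fails at once if the marker clamp is shifted (distance of index_point from where it was at the start of the episode above 0.003 m).
It fails at once if a bystander is disturbed (distance of any of nut_m20, bolt_m16, angle_offcut, mug from where it was at the start of the episode above 0.02 m).
It also fails if it takes over 59 s, if anything falls off the work surface, if the arm or the gripper's body presses on something with over 40 N, if the wrist force passes 120 N, or if a joint passes its speed limit or range.

### The arm

A 7-joint arm with a two-finger parallel gripper is mounted at the origin on a cart in front of the work surface, level with it; the furniture and walls round the work are solid. World frame = base frame: x ahead of the robot, y to its left, z up, the work surface at z = 0. Lengths are in m, angles in rad, forces in N, time in s.
With the tool pointing down it reaches from about 0.4 to 0.85 m from the base axis. Payload 10.4 kg.
Tool frame: the origin (TCP) lies at the very end of the fingers, on their centre line; the grasp point (between the pads) lies 19 mm behind it; y points along the fingers, z is the direction in which the jaws open and shut, and the axes are right-handed (so a half turn about y gives the same grasp; the last joint's range is limited). The gripper opens to 85 mm and grips with 20 to 120 N. Pads are 22 mm wide; open, the fingers measure 114 mm over their backs; the gripper's body (76 mm by 85 mm) begins 54 mm behind the grasp point. The pads swing forward as they close: fully open they stand 13 mm farther back than shut.
Start: joints at [-1.192, 0.332, -0.065, 1.46, 0.022, 1.35, -0.088], TCP at [0.244, 0.575, 0.231] pointing down, gripper open.
Joint ranges: [-2.6, 2.6], [-0.5, 2.12], [-1.47, 1.34], [0.16, 2.42], [-1.27, 4.41], [0.06, 2.06], [-2.6, 2.6]. Speed limits (rad/s): [2.22, 2.22, 2.79, 2.79, 3.14, 3.14, 3.14].

### API

Orientations are given as a unit quaternion [x, y, z, w].
In Python, from workcell import manip gives the robot as it stands.
- The arm moves only by the tool arm_command, never from a script. Its argument "commands" is a list that holds one entry, the list of rows, each a list of 6 numbers: the shift along the world's x, y, z in cm, then the turn, a rotation vector about the world's x, y, z in degrees. A call has 1 to 20 rows; each row is the pose to reach, as a shift and turn from the pose commanded when the call began; what a row does not reach only later rows make up. A row lasts 1/10 s, in which the tool goes at most 50 mm and 8.59 degrees, less where a joint would pass 70% of its speed; a pose out of reach is approached as far as the arm can. A call with a gripper value outside its range is refused whole. "claw" is the finger opening in cm, from 0 to 8.54, set as the call begins (left out, the last holds). The fingers move at their own pace and stop on an object; "newtons" is the grip in N (left out, the last holds). Time passes only in rows, so rows that repeat a pose let the fingers close. It gives the time, the measured TCP pose, the force and the opening at its end, in the units of the state.
- manip.get_obs(): the state, without advancing time (a new reading comes with each control period).
- manip.camera(name): name is "scene" or "top"; returns a dict with "pixels" (480x640x3 uint8, blue, green, red), "depth" (480x640 float32, m along the optical axis (not along the pixel's ray), 0 where there is no reading), "K" (3x3 intrinsics, pixels), "rvec" (rotation vector, rad) and "tvec" (3), from world to camera coordinates, as OpenCV has them. Camera axes: x right, y down, z forward; pixel columns grow to the right and rows downward; lengths in m; the calibration is good to about 2 mm. A picture is of the moment at which its call begins.
- manip.hand_in(): hands the job in, once; it reports no verdict.
Trained networks look in the newest picture that a camera, given by its name, has taken for a name from the list of things; names that differ only in an ending like _2 or _b are one class to them, and where a whole thing is asked for, a point or a joint stands for the part that bears it (a point fixed in the world has none). Each returns a list of dicts, best first, with "p" (0 to 1); they miss things now and then, are a little off and sometimes report something else, mostly with a low value. They report only what shows in the picture. A call takes as long as a camera call. They do not tell look-alikes from the thing itself.
- manip.masks_of(camera, thing): "mask" (480x640 bool, what is visible of it) and "bbox" ([left, top, right, bottom] in pixels, round what is visible of it).
The state is a dict: "clock": time; "joint_pos": joint angles; "joint_velocities": joint speeds; "tau": joint torques, N m; "position": TCP position; "ee_rot": TCP orientation; "ft_force": force on the tool from outside, world axes, zero at the start; "torque": the same for the moment, N m; "grip_width": opening from 0.0 (shut) to 1.0 (fully open).
Only numpy, scipy, OpenCV 4.12 (cv2) and the standard library are available. Lean on these libraries where they do the work, as an engineer would, in place of code of your own. Each camera call takes 0.05 s, during which the arm holds its last target.

## Working session

There is one attempt and no reset: what is moved stays moved. The work goes in short steps, Python scripts to look and compute and a tool call to move; the robot and the scene stay as the last step left them, time stands still between calls to the robot, and variables do not carry over. Pictures are saved under pics/ and viewed, and the job is handed in when it is done.

Besides the shell and the picture viewer there is one more tool, called after "Emit:" by a JSON object that holds its "name" and its "arguments", one argument or row to a line. arm_command: Moves the arm, as the interface text tells. Its arguments: {"type":"object","properties":{"commands":{"type":"array"},"claw":{"type":"number"},"newtons":{"type":"number"}},"required":["commands"]}

```bash
mkdir -p pics
cat > h.py <<'E'
import numpy as np, cv2
from workcell import manip
def cam(n):
    c=manip.camera(n); return c
def back(c,u,v,d):
    K=c["K"];R=cv2.Rodrigues(np.array(c["rvec"],float))[0];t=np.array(c["tvec"],float).ravel()
    u=np.asarray(u,float);v=np.asarray(v,float)
    p=np.stack([(u-K[0][2])/K[0][0]*d,(v-K[1][2])/K[1][1]*d,d],-1)
    return (p-t)@R
def proj(c,P):
    return cv2.projectPoints(np.array(P,float).reshape(-1,3),np.array(c["rvec"],float),np.array(c["tvec"],float),np.array(c["K"],float),None)[0].reshape(-1,2)
def onplane(c,u,v,z):
    a=back(c,u,v,np.array(1.0));b=back(c,u,v,np.array(2.0))
    s=(z-a[...,2])/(b[...,2]-a[...,2]); return a+(b-a)*s
def cloud(c):
    vv,uu=np.mgrid[:480,:640]
    return back(c,uu,vv,np.asarray(c["depth"],float))
E
python3 - <<'E'
from h import *
for n in("scene","top"):
    c=cam(n); cv2.imwrite(f"pics/{n}0.png",c["pixels"]); np.savez(f"{n}0.npz",**{k:np.array(v) for k,v in c.items()})
    R=cv2.Rodrigues(np.array(c["rvec"],float))[0]; print(n,-R.T@np.array(c["tvec"]).ravel(),c["K"])
    for th in("stand","sleeve","plate","index_point","ledge_pointer","rack_bar","stop_face","crank_axis","nut_m20","bolt_m16","angle_offcut","mug"):
        try: print(th,[(m["bbox"],round(float(m["p"]),2)) for m in manip.masks_of(n,th)])
        except Exception as e: print(th,e)
print(manip.get_obs())
E
```

```text
scene [-0.30389665 -0.00812172  0.89401753] [[551.2300946    0.         317.72991495]
 [  0.         551.2300946  243.30541725]
 [  0.           0.           1.        ]]
stand [([204.6, 231.5, 361.2, 352.6], 0.77)]
sleeve [([204.7, 265.2, 217.5, 287.6], 0.74)]
plate [([414.6, 230.4, 439.3, 255.6], 0.94), ([203.8, 262.0, 219.8, 289.8], 0.22)]
index_point [([324.4, 324.1, 330.9, 340.3], 0.62)]
ledge_pointer [([203.2, 263.7, 238.9, 295.4], 0.7)]
rack_bar [([204.2, 228.9, 359.7, 351.4], 0.67)]
stop_face [([283.4, 269.0, 322.3, 331.2], 0.96), ([205.3, 228.4, 360.1, 351.9], 0.36)]
crank_axis [([203.5, 230.9, 358.8, 351.3], 0.91), ([202.0, 261.7, 241.4, 295.7], 0.63)]
nut_m20 [([237.4, 361.9, 252.1, 380.2], 0.72)]
bolt_m16 [([204.2, 340.4, 229.9, 368.0], 0.84)]
angle_offcut [([166.4, 288.1, 182.3, 301.1], 0.49)]
mug [([360.6, 222.7, 407.0, 272.0], 0.75)]
top [ 0.30822686 -0.45734353  1.49546601] [[611.69256011   0.         309.93462375]
 [  0.         611.69256011 251.80588413]
 [  0.           0.           1.        ]]
stand [([197.5, 223.3, 330.7, 320.8], 0.76)]
sleeve [([198.4, 236.8, 2
[... 601 characters left out ...]
, 276.3], 0.87)]
{'clock': 1.3, 'joint_pos': array([-1.19160589,  0.33217347, -0.06470272,  1.46007911,  0.02162155,
        1.34992037, -0.0884669 ]), 'joint_velocities': array([ 0.00098281,  0.00096813, -0.00081234,  0.00041892, -0.00091404,
        0.00066837,  0.00148673]), 'tau': array([ 6.69041929e-04, -6.25223708e+01,  4.95720038e-02, -3.91834223e+01,
        1.65550673e-02,  1.92553729e-03,  2.42472231e-05]), 'position': array([0.24441479, 0.57525404, 0.2313641 ]), 'ee_rot': array([-0.69284881,  0.14107759, -0.14109403,  0.69292865]), 'ft_force': array([ 0.09931177, -0.18631813,  0.04181186]), 'torque': array([ 0.00079923,  0.03098027, -0.00026866]), 'grip_width': 0.9932750808367211}
```

Run:
```python
import cv2
a=cv2.imread("pics/scene0.png");cv2.imwrite("pics/s1.png",cv2.resize(a[215:395,150:450],None,fx=2.66,fy=2.66,interpolation=3))
a=cv2.imread("pics/top0.png");cv2.imwrite("pics/t1.png",cv2.resize(a[180:330,140:340],None,fx=4,fy=4,interpolation=3))
```

```text
(no output)
```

View pics/scene0.png

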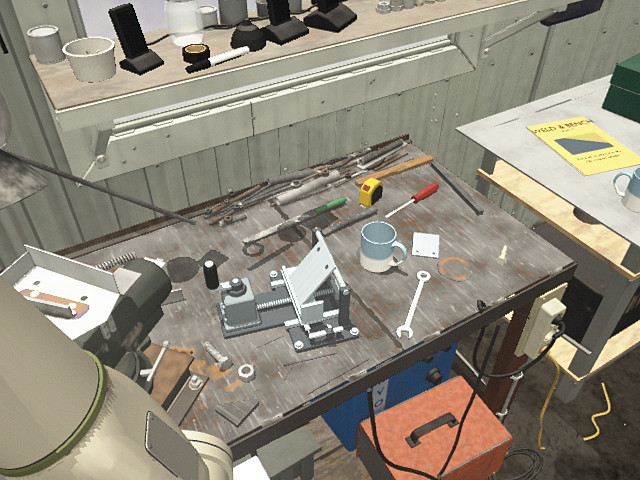

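View pics/top0.png

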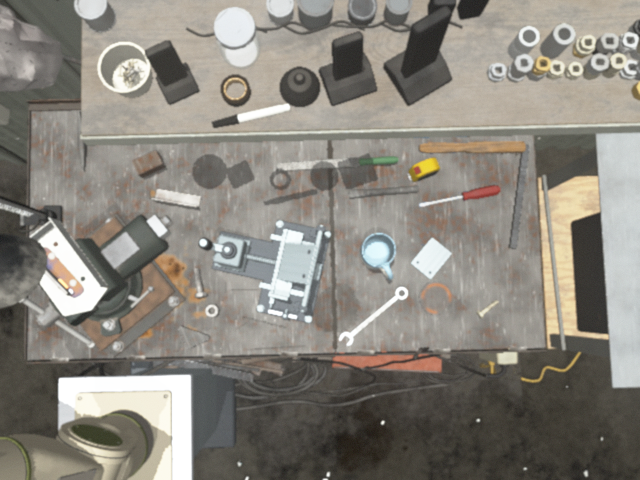

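```bash
echo
```

```text
(no output)
```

View pics/s1.png

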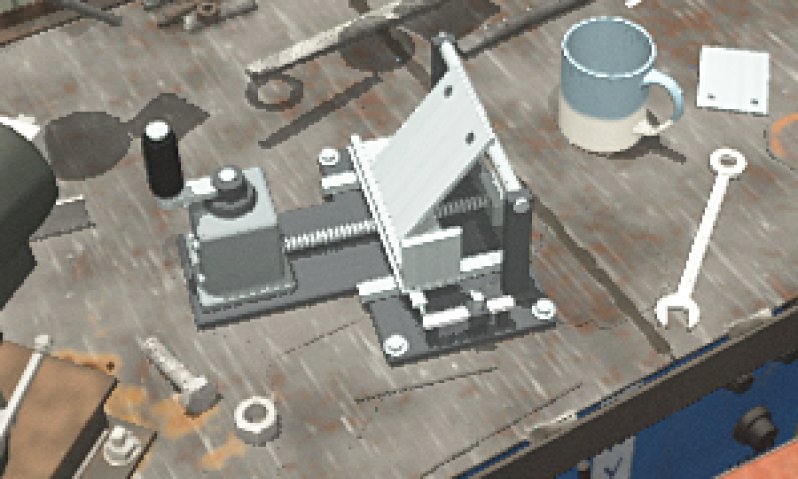

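View pics/t1.png

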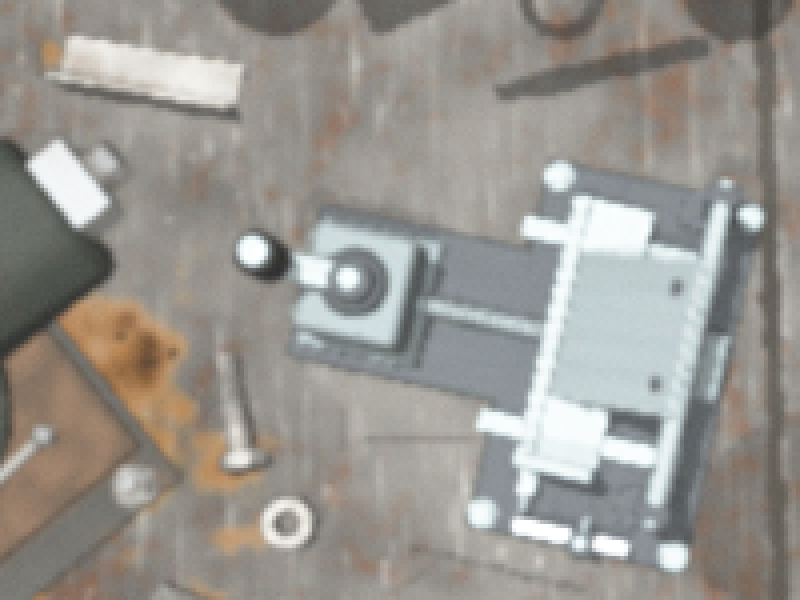

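Run:
```python
from h import *
for n in("scene","top"):
    c=dict(np.load(f"{n}0.npz")); print(n,proj(c,[[0,0,0],[.2,0,0],[.6,0,0],[.6,.2,0],[.6,-.2,0],[.244,.575,.231]]).round(0).tolist())
    P=cloud(c); z=P[...,2]
    x0,y0,x1,y1=(200,225,365,355) if n=="scene" else (195,220,335,325)
    S=P[y0:y1,x0:x1].reshape(-1,3)
    for lo,hi in((.004,.016),(.09,.1),(.104,.11),(.111,.126),(.15,.2)):
        q=S[(S[:,2]>lo)&(S[:,2]<hi)]; print(lo,hi,len(q),q.mean(0).round(4),q.min(0).round(3),q.max(0).round(3)) if len(q) else 0
    q=S[(S[:,2]>.09)&(S[:,2]<.1)]
    print(cv2.minAreaRect((q[:,:2]*1000).astype(np.float32)))
    q=S[(S[:,2]>.004)&(S[:,2]<.016)]
    print(cv2.minAreaRect((q[:,:2]*1000).astype(np.float32)))
```

```text
scene [[201.0, 595.0], [155.0, 477.0], [93.0, 318.0], [-9.0, 358.0], [183.0, 283.0], [-449.0, 619.0]]
0.004 0.016 3917 [ 0.4172 -0.3761  0.0099] [ 0.23  -0.662  0.004] [ 0.759 -0.168  0.016]
0.09 0.1 374 [ 0.4089 -0.382   0.0948] [ 0.295 -0.6    0.09 ] [ 0.487 -0.215  0.1  ]
0.104 0.11 279 [ 0.4193 -0.3299  0.107 ] [ 0.296 -0.491  0.104] [ 0.489 -0.213  0.11 ]
0.111 0.126 662 [ 0.3919 -0.4175  0.1191] [ 0.294 -0.491  0.111] [ 0.491 -0.211  0.126]
0.15 0.2 171 [ 0.4452 -0.2217  0.1638] [ 0.436 -0.235  0.15 ] [ 0.459 -0.211  0.175]
((384.84967041015625, -418.8214111328125), (184.60916137695312, 383.834228515625), 8.825457572937012)
((486.5504455566406, -381.8561706542969), (410.0565185546875, 410.0689392089844), 58.902950286865234)
top [[124.0, 440.0], [125.0, 355.0], [125.0, 192.0], [44.0, 194.0], [206.0, 190.0], [-190.0, 349.0]]
0.004 0.016 3977 [ 0.3935 -0.3608  0.0094] [ 0.264 -0.515  0.004] [ 0.525 -0.173  0.016]
0.09 0.1 266 [ 0.4232 -0.3511  0.0945] [ 0.333 -0.442  0.09 ] [ 0.477 -0.243  0.1  ]
0.104 0.11 163 [ 0.428  -0.3327  0.1072] [ 0.347 -0.486  0.104] [ 0.477 -0.228  0.11 ]
0.111 0.126 631 [ 0.4019 -0.4349  0.1193] [ 0.298 -0.488  0.111] [ 0.491 -0.226  0.126]
0.15 0.2 111 [ 0.4514 -0.2231  0.1665] [ 0.441 -0.233  0.151] [ 0.465 -0.211  0.178]
((401.03753662109375, -335.1934509277344), (198.30169677734375, 126.59115600585938), 82.30158233642578)
((394.7134704589844, -341.92401123046875), (341.50213623046875, 254.17495727539062), 88.6527328491211)
```

```bash
cat > fit.py <<'E'
from h import *
from scipy.optimize import least_squares
def box(p,lo,hi):
    lo=np.array(lo);hi=np.array(hi);q=np.abs(p-(lo+hi)/2)-(hi-lo)/2
    return np.linalg.norm(np.maximum(q,0),axis=1)+np.minimum(q.max(1),0)
def cyl(p,cx,cy,r,z0,z1):
    q=np.stack([np.hypot(p[:,0]-cx,p[:,1]-cy)-r,np.abs(p[:,2]-(z0+z1)/2)-(z1-z0)/2],1)
    return np.linalg.norm(np.maximum(q,0),axis=1)+np.minimum(q.max(1),0)
def sdf(p,ang=0):
    d=[box(p,(-.03,-.125,0),(.103,.105,.01)),box(p,(-.163,-.048,0),(-.03,.048,.01)),
     box(p,(-.151,-.033,.01),(-.089,.033,.095)),
     box(p,(.068,.086,0),(.088,.098,.122)),box(p,(.068,-.098,0),(.088,-.086,.122)),
     cyl(p[:,[0,2,1]],.078,.116,.006,-.1,.1),
     cyl(p,-.12-.045*np.cos(ang),.045*np.sin(ang),.0125,.112,.166)]
    return np.min(d,axis=0)
def w2s(P,x):
    c,s=np.cos(x[2]),np.sin(x[2]); q=P-np.array([x[0],x[1],0]); 
    return np.stack([c*q[:,0]+s*q[:,1],-s*q[:,0]+c*q[:,1],q[:,2]],1)
def s2w(p,x):
    p=np.atleast_2d(p);c,s=np.cos(x[2]),np.sin(x[2])
    return np.stack([c*p[:,0]-s*p[:,1]+x[0],s*p[:,0]+c*p[:,1]+x[1],p[:,2]],1)
E
python3 - <<'E'
from fit import *
Ss={}
for n in("scene","top"):
    c=dict(np.load(f"{n}0.npz"));P=cloud(c)
    x0,y0,x1,y1=(195,220,370,360) if n=="scene" else (190,215,340,330)
    S=P[y0:y1,x0:x1].reshape(-1,3); Ss[n]=S[(S[:,2]>.005)&(S[:,2]<.165)&(abs(S[:,0]-.4)<.17)&(abs(S[:,1]+.36)<.18)]
Ss["both"]=np.vstack(list(Ss.values()))
for n,S in Ss.items():
    best=None
    for y in np.deg2rad([-110,-100,-90,-80]):
        r=least_squares(lambda x:np.append(sdf(w2s(S,x)),0),[.395,-.38,y],loss='soft_l1',f_scale=.003)
        if best is None or r.cost<best.cost:best=r
    d=abs(sdf(w2s(S,best.x)));print(n,best.x,np.rad2deg(best.x[2]),best.cost,np.median(d),(d<.003).mean())
E
```

```text
scene [ 0.41393017 -0.37159669 -1.81184779] -103.81123152899389 0.29526203906935267 0.005062652167132427 0.4156010230179028
top [ 0.40882902 -0.37127338 -1.80309559] -103.3097671069877 0.3186113097096048 0.007061384279769994 0.28970480605025617
both [ 0.41244479 -0.37159796 -1.81412463] -103.94168465042243 0.6158044203018815 0.006030351430626014 0.35547719258332383
```

Run:
```python
from fit import *
Ss={}
for n in("scene","top"):
    c=dict(np.load(f"{n}0.npz"));P=cloud(c)
    x0,y0,x1,y1=(195,220,370,360) if n=="scene" else (190,215,340,330)
    S=P[y0:y1,x0:x1].reshape(-1,3); Ss[n]=S[(S[:,2]>.006)&(S[:,2]<.165)&(abs(S[:,0]-.4)<.17)&(abs(S[:,1]+.36)<.18)]
Ss["both"]=np.vstack(list(Ss.values()))
X={}
for n,S in Ss.items():
    best=None
    for y in np.deg2rad([-110,-107,-104,-100,-97]):
      for dx in(-.01,0,.01):
        r=least_squares(lambda x:np.append(sdf(w2s(S,x)),0),[.405+dx,-.372,y],loss='cauchy',f_scale=.001)
        if best is None or r.cost<best.cost:best=r
    d=abs(sdf(w2s(S,best.x)));X[n]=best.x;print(n,best.x,np.rad2deg(best.x[2]),best.cost,np.median(d),(d<.003).mean())
np.save("x.npy",X["both"])
for n in("scene","top"):
    c=dict(np.load(f"{n}0.npz")); f=4
    u0,v0,w,h=(195,220,180,150) if n=="scene" else (185,210,160,120)
    im=cv2.resize(c["pixels"][v0:v0+h,u0:u0+w],None,fx=f,fy=f,interpolation=3)
    def poly(pts,col):
        q=(proj(c,s2w(np.array(pts,float),X["both"]))+.5-[u0,v0])*f
        cv2.polylines(im,[q.astype(np.int32)],False,col,1)
    def rect(x0,x1,y0,y1,z,col=(0,0,255)): poly([(x0,y0,z),(x1,y0,z),(x1,y1,z),(x0,y1,z),(x0,y0,z)],col)
    rect(-.03,.103,-.125,.105,.01);rect(-.163,-.03,-.048,.048,.01);rect(-.151,-.089,-.033,.033,.095,(0,255,0))
    for s in(-1,1):rect(.068,.088,s*.092-.006,s*.092+.006,.122,(255,0,0))
    poly([(.078,-.1,.116),(.078,.1,.116)],(255,0,255)); rect(-.03,.1,-.0001,.0001,.01)
    a=np.linspace(0,6.3,30)
    for z in(.112,.166):poly(np.c_[-.165+.0125*np.cos(a),.0125*np.sin(a),0*a+z],(0,255,255))
    poly(np.c_[-.12+.008*np.cos(a),.008*np.sin(a),0*a+.113],(0,255,255))
    cv2.imwrite(f"pics/ov_{n}.png",im)
```

```text
scene [ 0.41201905 -0.38290324 -1.8125934 ] -103.8539515679559 0.015573487882599638 0.003452690088027164 0.4796170807787458
top [ 0.41295045 -0.38046347 -1.81321602] -103.889625191643 0.014830214415362981 0.005652298970357239 0.3627476202727039
both [ 0.41258284 -0.38093242 -1.81165019] -103.79990959493766 0.030493712700402253 0.0045157632854985336 0.42598558959639155
```

View pics/ov_scene.png

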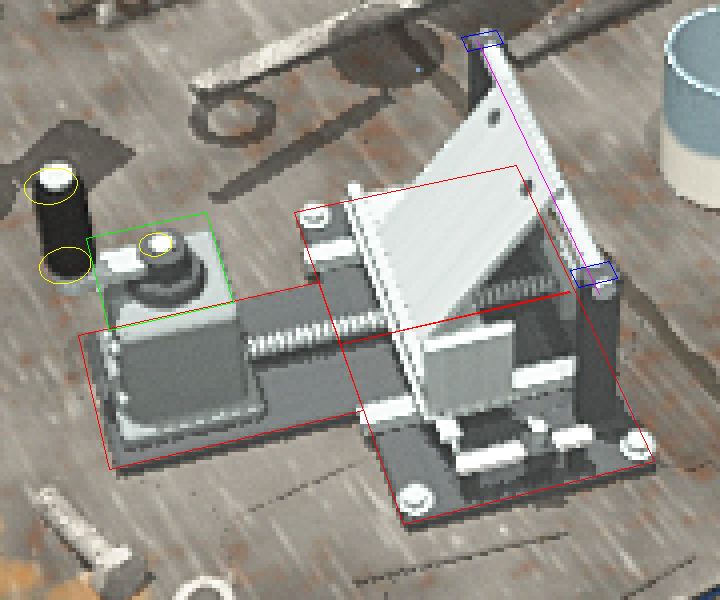

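View pics/ov_top.png

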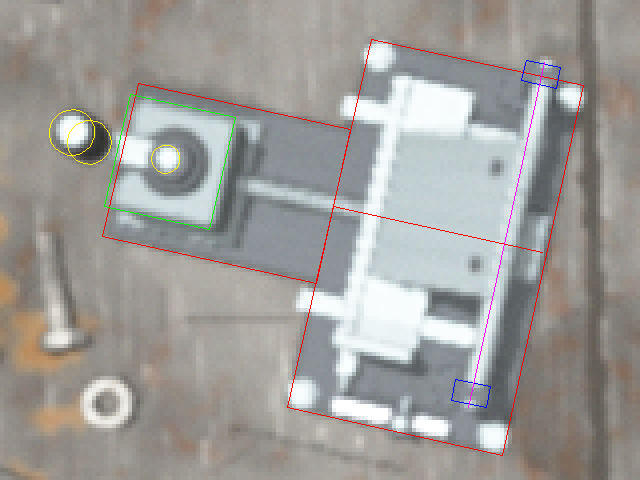

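Run:
```python
from fit import *
x=np.load("x.npy")
from scipy.spatial.transform import Rotation as Ro
print(Ro.from_quat([-0.69284881,  0.14107759, -0.14109403,  0.69292865]).as_matrix().round(3))
print("sleeve",s2w([[-.165,0,.143],[-.12,0,.143],[0,0,0],[.024,.1,.06]],x).round(4))
# stand-frame orthographic height/colour map
for n in("scene","top"):
    c=dict(np.load(f"{n}0.npz"));P=cloud(c).reshape(-1,3);q=w2s(P,x);col=c["pixels"].reshape(-1,3)
    m=(abs(q[:,0]-.02)<.1)&(abs(q[:,1])<.15)&(q[:,2]>.005)&(q[:,2]<.2);q=q[m];col=col[m]
    s=2500;im=np.zeros((int(.3*s),int(.2*s),3),np.uint8)
    for p,k in zip(q[np.argsort(q[:,2])],col[np.argsort(q[:,2])]):
        u=int((p[0]+.08)*s);v=int((.15-p[1])*s);cv2.circle(im,(u,v),3,[int(a) for a in k],-1)
    cv2.imwrite(f"pics/or_{n}.png",cv2.resize(im,None,fx=.8,fy=.8))
    # plate: points near leaning plane
    pl=q[(q[:,2]>.06)&(q[:,2]<.105)&(q[:,0]>.01)&(q[:,0]<.066)&(abs(q[:,1])<.085)]
    A=np.c_[pl[:,2],np.ones(len(pl))];
    k=np.linalg.lstsq(A,pl[:,0],rcond=None)[0]
    for _ in range(3):
        r=pl[:,0]-A@k;g=abs(r)<.004;k=np.linalg.lstsq(A[g],pl[g,0],rcond=None)[0]
    print(n,"lean deg",np.rad2deg(np.arctan(k[0])),"x at z34",k[0]*.034+k[1],"n",g.sum(),"y pct",np.percentile(pl[g,1],[0,1,5,95,99,100]).round(4))
    st=q[(q[:,2]>.075)&(q[:,2]<.092)&(q[:,0]<.046)&(q[:,1]<-.03)];print("stop top",len(st),st.min(0).round(4) if len(st) else 0,st.max(0).round(4) if len(st) else 0)
    for lo,hi in((.04,.07),(.02,.04)):
        mk=q[(q[:,1]<-.095)&(q[:,2]>lo)&(q[:,2]<hi)&(q[:,0]<.066)];print("near",lo,len(mk),mk[:25].round(4).tolist())
```

```text
[[ 0.92   0.     0.391]
 [-0.391  0.     0.92 ]
 [ 0.    -1.     0.   ]]
sleeve [[ 0.4519 -0.2207  0.143 ]
 [ 0.4412 -0.2644  0.143 ]
 [ 0.4126 -0.3809  0.    ]
 [ 0.504  -0.4281  0.06  ]]
scene lean deg 38.74035628463315 x at z34 -0.0007189998506298943 n 757 y pct [-0.0845 -0.0834 -0.0493  0.0459  0.0498  0.0518]
stop top 168 [-0.005  -0.0858  0.0753] [ 0.0457 -0.0306  0.0917]
near 0.04 54 [[0.0429, -0.103, 0.0404], [0.0404, -0.1166, 0.0536], [0.0425, -0.1165, 0.0528], [0.0448, -0.1159, 0.0514], [0.0411, -0.1084, 0.041], [0.0398, -0.1183, 0.0527], [0.0414, -0.1197, 0.0537], [0.0433, -0.1203, 0.0538], [0.0454, -0.1202, 0.0529], [0.0405, -0.1104, 0.0404], [0.0388, -0.1213, 0.0535], [0.0408, -0.1215, 0.0531], [0.0433, -0.1205, 0.051], [0.0441, -0.124, 0.0548], [0.0354, -0.1132, 0.0423], [0.0369, -0.1149, 0.0438], [0.039, -0.1147, 0.0429], [0.0392, -0.1204, 0.0492], [0.0401, -0.1239, 0.053], [0.0434, -0.1203, 0.0476], [0.0451, -0.1213, 0.0482], [0.049, -0.1164, 0.0412], [0.0344, -0.1162, 0.0432], [0.0384, -0.1168, 0.0424], [0.0394, -0.1199, 0.0457]]
near 0.02 209 [[0.0414, -0.1013, 0.03
[... 1514 characters left out ...]
04]]
near 0.02 95 [[-0.0037, -0.096, 0.0339], [-0.0013, -0.0955, 0.0345], [-0.0007, -0.0978, 0.0355], [0.004, -0.0967, 0.0363], [-0.0004, -0.1001, 0.0325], [0.0005, -0.1024, 0.0381], [-0.0279, -0.1111, 0.0249], [0.001, -0.1047, 0.0374], [-0.023, -0.1124, 0.0216], [-0.0206, -0.1119, 0.0228], [-0.001, -0.1075, 0.0353], [-0.0243, -0.1176, 0.0217], [-0.0196, -0.1166, 0.0218], [-0.0019, -0.1126, 0.0399], [0.0001, -0.1122, 0.0352], [0.0015, -0.1119, 0.0217], [0.0396, -0.1034, 0.0373], [0.0006, -0.1145, 0.0356], [0.0031, -0.1139, 0.0387], [0.0051, -0.1135, 0.0325], [0.0078, -0.1129, 0.0386], [0.0098, -0.1124, 0.0339], [0.0582, -0.1018, 0.0205], [-0.0014, -0.1174, 0.0324], [0.0011, -0.1168, 0.0356]]
```

View pics/or_scene.png

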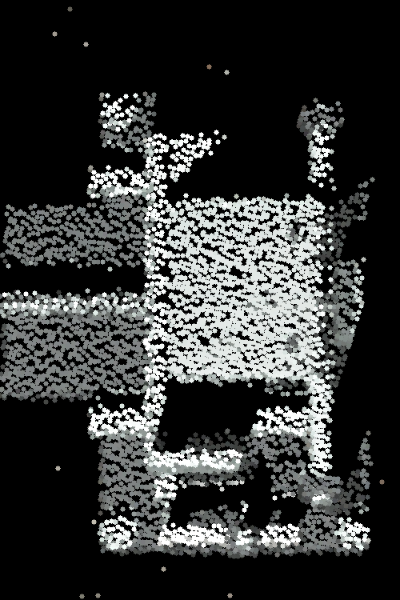

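View pics/or_top.png

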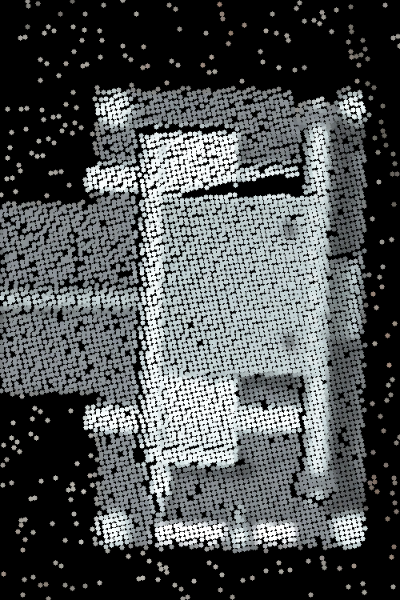

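Run:
```python
from fit import *
c=dict(np.load("top0.npz"));P=cloud(c).reshape(-1,3);d=dict(np.load("scene0.npz"));P=np.vstack([P,cloud(d).reshape(-1,3)])
for x0 in np.arange(.3,1.0,.1):
    print(round(x0,1),[ (lambda q: round(float(np.percentile(q,99)),2) if len(q) else None)(P[(P[:,0]>=x0)&(P[:,0]<x0+.1)&(P[:,1]>=y)&(P[:,1]<y+.1),2]) for y in np.arange(-.6,.6,.1)])
```

```text
0.3 [0.04, 1.5, 0.08, 0.02, 0.06, 0.5, 0.53, 0.24, 0.01, None, None, -0.74]
0.4 [0.09, 0.13, 0.06, 0.17, 0.21, 0.48, 0.53, 0.01, 0.0, None, None, None]
0.5 [0.02, 0.02, 0.03, 0.43, 0.2, 0.21, 0.06, 0.23, 0.19, None, None, -0.73]
0.6 [0.55, 0.52, 0.49, 0.54, 0.52, 0.47, 0.01, 0.02, 0.01, None, None, -0.73]
0.7 [0.59, 0.52, 0.57, 0.57, 0.52, 0.52, 0.52, 0.4, 0.01, -0.15, None, -0.73]
0.8 [0.51, 0.52, 0.51, 0.53, 0.55, 0.56, 0.49, 0.12, 0.03, -0.03, -0.24, -0.38]
0.9 [None, None, None, None, None, None, None, None, None, None, None, None]
```

Run:
```python
from fit import *
for n in("top","scene"):
    c=dict(np.load(f"{n}0.npz"));P=cloud(c);z=P[...,2]
    print(n)
    m=(z>.18)&(z<1.2)&(P[...,0]<.68)&(P[...,0]>-.3)&(np.asarray(c["depth"])>.35)
    k,l,st,ce=cv2.connectedComponentsWithStats(m.astype(np.uint8))
    for i in range(1,k):
        if st[i,4]>60:
            q=P[l==i];print(st[i].tolist(),q.min(0).round(2),np.median(q,0).round(2),q.max(0).round(2))
    v=np.clip((z)/.7*255,0,255).astype(np.uint8);cv2.imwrite(f"pics/h_{n}.png",cv2.applyColorMap(v,cv2.COLORMAP_JET))
c=dict(np.load("top0.npz"));P=cloud(c)
q=P[60:135,100:400].reshape(-1,3);q=q[(q[:,2]>.4)&(q[:,2]<.55)];print("shelf front x",np.percentile(q[:,0],[0,1,5]),np.median(q[:,2]))
```

```text
top
[79, 80, 561, 66, 28572] [ 0.6  -1.04  0.42] [ 0.64 -0.54  0.47] [ 0.68 -0.06  0.52]
[0, 196, 22, 13, 141] [0.54 0.17 0.18] [0.54 0.19 0.2 ] [0.55 0.22 0.25]
[0, 214, 168, 112, 11060] [ 0.28 -0.15  0.18] [0.4  0.01 0.27] [0.52 0.15 0.54]
[0, 417, 138, 63, 6688] [-0.04 -0.09  0.18] [ 0.06 -0.01  0.36] [0.11 0.07 0.54]
scene
[47, 0, 535, 137, 20495] [ 0.6  -1.34  0.36] [ 0.61 -0.44  0.46] [ 0.68 -0.06  0.52]
[0, 149, 50, 61, 1719] [ 0.32 -0.01  0.48] [0.35 0.02 0.51] [0.41 0.05 0.53]
[0, 245, 234, 235, 35530] [-0.03 -0.15  0.18] [0.02 0.02 0.45] [0.51 0.11 0.61]
shelf front x [0.60440999 0.60644067 0.6116213 ] 0.46699064944278335
```

View pics/h_top.png

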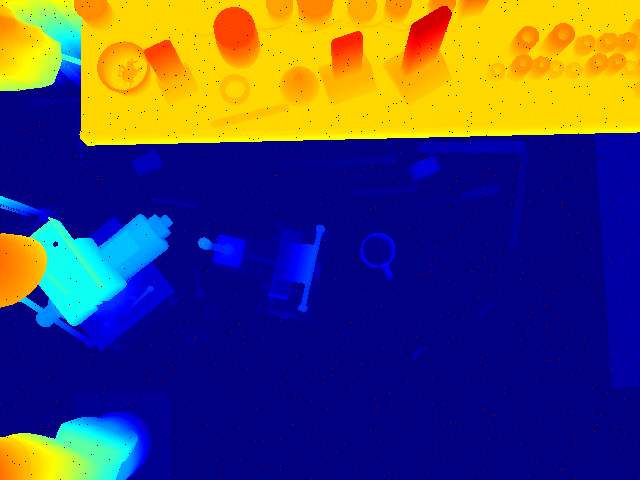

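View pics/h_scene.png

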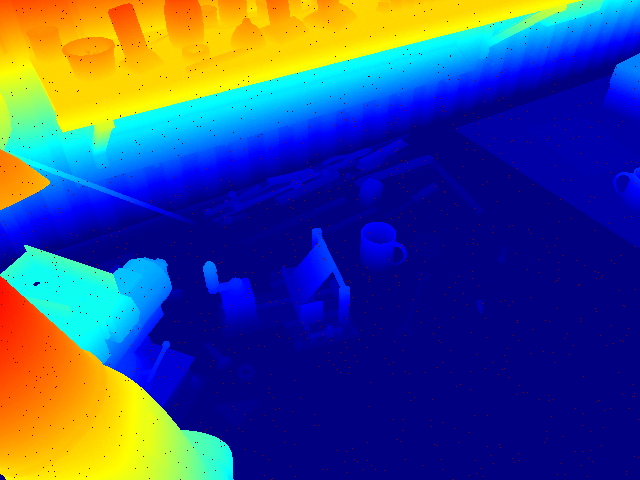

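Run:
```python
from fit import *
a=cv2.imread("pics/scene0.png");b=cv2.imread("pics/top0.png")
im=np.hstack([cv2.resize(a[0:300,0:200],(400,600)),cv2.resize(b[0:330,0:220],(400,600))]);cv2.imwrite("pics/l.png",im)
c=dict(np.load("scene0.npz"));P=cloud(c)
for u,v in((15,157),(60,173),(100,188),(140,202),(190,221),(5,170),(40,180),(25,200),(10,110),(5,40)):print(u,v,P[v-1:v+2,u-1:u+2].reshape(-1,3)[np.argmin(np.asarray(c["depth"])[v-1:v+2,u-1:u+2])].round(3))
c=dict(np.load("top0.npz"));P=cloud(c)
print("top")
for u,v in((3,200),(20,205),(45,213),(57,217),(10,240),(40,250),(40,270),(20,300),(5,265),(10,20),(40,60),(20,85),(70,55)):print(u,v,P[v,u].round(3))
```

```text
15 157 [0.389 0.013 0.519]
60 173 [ 0.808 -0.044  0.235]
100 188 [ 0.796 -0.109  0.177]
140 202 [ 0.789 -0.184  0.116]
190 221 [ 0.772 -0.288  0.025]
5 170 [-0.304 -0.008  0.894]
40 180 [ 0.359 -0.004  0.497]
25 200 [0.876 0.04  0.153]
10 110 [ 0.862 -0.001  0.364]
5 40 [ 0.865 -0.036  0.5  ]
top
3 200 [0.547 0.192 0.217]
20 205 [0.543 0.174 0.179]
45 213 [0.539 0.162 0.082]
57 217 [0.54  0.162 0.014]
10 240 [0.426 0.029 0.514]
40 250 [ 0.413 -0.002  0.473]
40 270 [ 0.378 -0.008  0.486]
20 300 [0.335 0.145 0.231]
5 265 [0.385 0.029 0.528]
10 20 [0.797 0.037 0.512]
40 60 [0.765 0.027 0.421]
20 85 [0.73  0.075 0.394]
70 55 [0.868 0.06  0.201]
```

View pics/l.png

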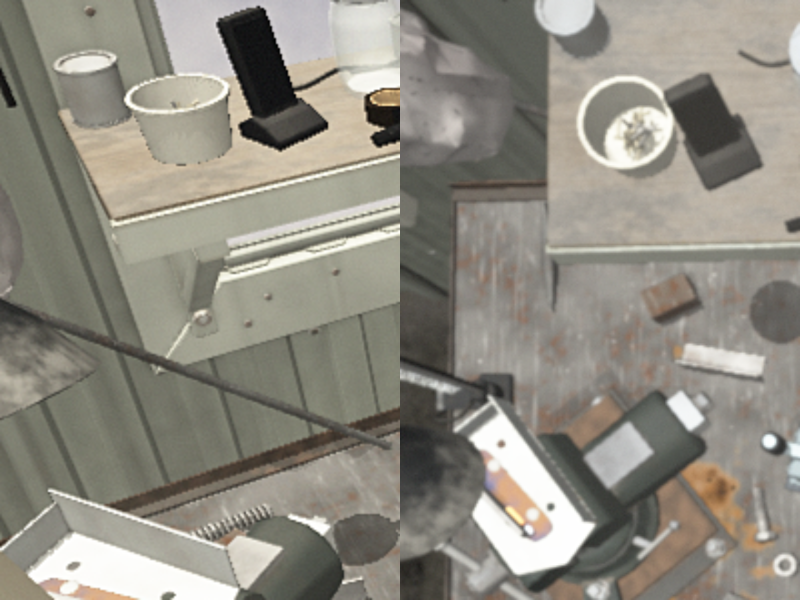

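Emit:
{"name": "arm_command", "arguments": {
  "commands": [
    [[-0.5, -1, 4.5, 0, 0, 0], [-1, -2, 9, 2, -1, 0], [-2, -4, 13.5, 4, -1.7, 0], [-3, -6, 18, 6, -2.5, 0], [-3.5, -8, 22.5, 8, -3.4, 0], [-4, -10, 27, 10, -4.2, 0], [-5, -12, 31.5, 12, -5.1, 0], [-6, -14, 36, 14, -6, 0], [-7, -16, 40.5, 16, -6.8, 0], [-7.5, -18, 45, 18.4, -7.8, 0], [-8, -18.8, 49, 18.4, -7.8, 0], [-8, -18.8, 49, 18.4, -7.8, 0]]
  ],
  "claw": 0
}}

```text
clock: 2.5
position: [0.1634, 0.3851, 0.7277]
ee_rot: [-0.558, 0.114, -0.164, 0.806]
ft_force: [-0.4, 0.4, -0.2]
grip_width: 0.002
```

Run:
```python
from workcell import manip
o=manip.get_obs();print(o["clock"],o["position"],o["joint_pos"].round(3),o["ft_force"].round(2),o["grip_width"])
print([a for a in dir(manip) if a[0]!="_"])
```

```text
2.5 [0.16344108 0.38510398 0.72769852] [-1.208 -0.115 -0.087  0.905  0.037  1.994 -0.107] [-0.36  0.35 -0.16] 0.0017581566384248946
['MotionError', 'camera', 'get_obs', 'hand_in', 'masks_of']
```

Run:
```python
import numpy as np
r=np.hypot(.1644,.3873);b=np.degrees(np.arctan2(.3873,.1644))
for k in range(1,11):
    a=np.radians(b-8.08*k);print([round(100*(r*np.cos(a)-.1644),1),round(100*(r*np.sin(a)-.3873),1),0,0,0,round(-8.08*k,1)])
```

```text
[np.float64(5.3), np.float64(-2.7), 0, 0, 0, -8.1]
[np.float64(10.1), np.float64(-6.1), 0, 0, 0, -16.2]
[np.float64(14.5), np.float64(-10.2), 0, 0, 0, -24.2]
[np.float64(18.2), np.float64(-14.8), 0, 0, 0, -32.3]
[np.float64(21.2), np.float64(-19.9), 0, 0, 0, -40.4]
[np.float64(23.5), np.float64(-25.4), 0, 0, 0, -48.5]
[np.float64(24.9), np.float64(-31.1), 0, 0, 0, -56.6]
[np.float64(25.6), np.float64(-37.0), 0, 0, 0, -64.6]
[np.float64(25.4), np.float64(-42.9), 0, 0, 0, -72.7]
[np.float64(24.4), np.float64(-48.8), 0, 0, 0, -80.8]
```

Emit:
{"name": "arm_command", "arguments": {
  "commands": [
    [[4.4, -2.2, 0, 0, 0, -6.7], [8.5, -4.9, 0, 0, 0, -13.5], [12.4, -8.2, 0, 0, 0, -20.2], [15.8, -11.7, 0, 0, 0, -26.9], [18.8, -15.7, 0, 0, 0, -33.7], [21.2, -19.9, 0, 0, 0, -40.4], [23.2, -24.4, 0, 0, 0, -47.1], [24.6, -29.2, 0, 0, 0, -53.9], [25.4, -34.0, 0, 0, 0, -60.6], [25.7, -38.9, 0, 0, 0, -67.3], [25.3, -43.9, 0, 0, 0, -74.1], [24.4, -48.8, 0, 0, 0, -80.8], [24.4, -48.8, 0, 0, 0, -80.8]]
  ]
}}

```text
clock: 3.8
position: [0.4063, -0.1071, 0.7223]
ee_rot: [0.35, -0.454, 0.648, -0.502]
ft_force: [-0.3, 0.3, 0.4]
grip_width: 0.004
```

Emit:
{"name": "arm_command", "arguments": {
  "commands": [
    [[1, -4.5, -1, 1, 4, 0], [2, -9, -3, 2, 8, 0], [3, -13.5, -5, 3, 12, 0], [4, -18, -7, 4, 16, 0], [5, -22.5, -9, 4.8, 19.4, 0], [6, -27, -11, 4.8, 19.4, 0], [7.5, -31, -13, 4.8, 19.4, 0], [7.5, -32, -17, 4.8, 19.4, 0], [7.5, -32, -22, 4.8, 19.4, 0], [7.5, -32, -27, 4.8, 19.4, 0], [7.5, -32, -32, 4.8, 19.4, 0], [7.5, -32, -37, 4.8, 19.4, 0], [7.5, -32, -42, 4.8, 19.4, 0], [7.5, -32, -47, 4.8, 19.4, 0], [7.5, -32, -52, 4.8, 19.4, 0], [7.5, -32, -52, 4.8, 19.4, 0]]
  ]
}}

```text
clock: 5.4
position: [0.482, -0.419, 0.1962]
ee_rot: [-0.437, 0.559, -0.554, 0.436]
ft_force: [0.7, 0.2, 0.9]
grip_width: -0.001
```

Run:
```python
from fit import *
from scipy.spatial.transform import Rotation as Ro
x=np.load("x.npy")
o=manip.get_obs();print(o["clock"],o["position"],o["joint_pos"].round(3),o["ft_force"].round(2));print(Ro.from_quat(o["ee_rot"]).as_matrix().round(3))
print(w2s(o["position"][None],x))
for n in("scene","top"):
    c=cam(n);cv2.imwrite(f"pics/{n}1.png",c["pixels"])
```

```text
5.4 [ 0.48195349 -0.41897555  0.19622132] [ 0.399  0.392  0.324  1.481 -0.127  1.295  0.494] [0.68 0.18 0.89]
[[-0.239 -0.004  0.971]
 [-0.971  0.004 -0.239]
 [-0.003 -1.    -0.005]]
[[0.02039789 0.07644274 0.19622132]]
```

View pics/scene1.png

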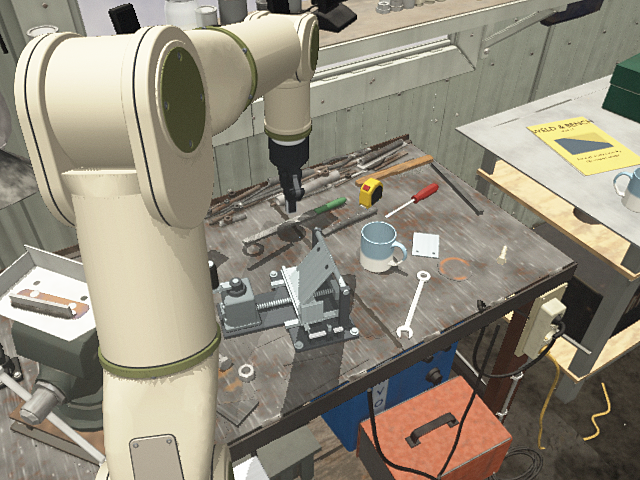

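View pics/top1.png

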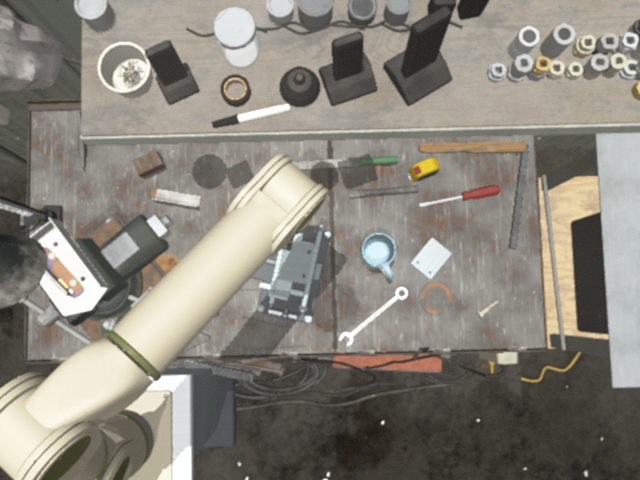

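Emit:
{"name": "arm_command", "arguments": {
  "commands": [
    [[0, 0, -4, 0, 0, 0], [0, 0, -8, 0, 0, 0], [0, 0, -11, 0, 0, 0], [0, 0, -13, 0, 0, 0], [0, 0, -13.8, 0, 0, 0], [0, 0, -13.8, 0, 0, 0]]
  ]
}}

```text
clock: 6.1
position: [0.4838, -0.4209, 0.0639]
ee_rot: [-0.436, 0.557, -0.556, 0.436]
ft_force: [0.6, -0.2, 0.4]
grip_width: 0.0
```

Run:
```python
from fit import *
x=np.load("x.npy")
o=manip.get_obs();print(o["clock"],o["position"],o["ft_force"].round(2))
print(w2s(o["position"][None],x))
c=cam("scene");cv2.imwrite("pics/s2.png",cv2.resize(c["pixels"][170:370,190:390],None,fx=3,fy=3,interpolation=3))
```

```text
6.1 [ 0.48381032 -0.42086916  0.06386566] [ 0.59 -0.21  0.4 ]
[[0.02179393 0.07869766 0.06386566]]
```

View pics/s2.png

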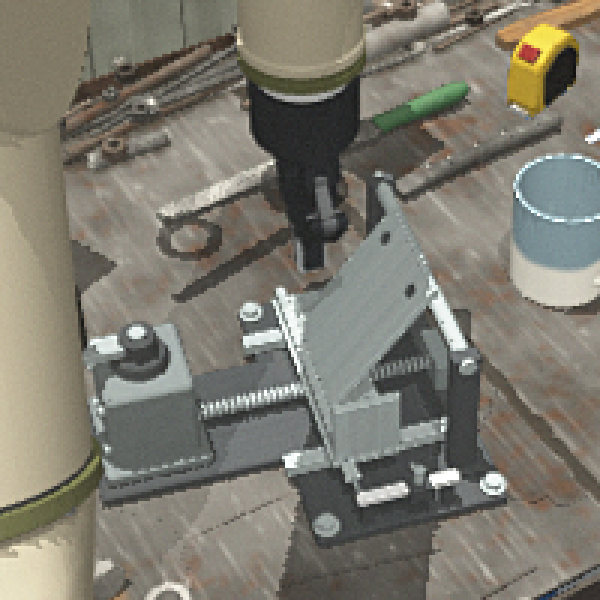

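Emit:
{"name": "arm_command", "arguments": {
  "commands": [
    [[0, 0, -0.4, 0, 0, 0], [-0.49, 0.12, -0.4, 0, 0, 0], [-0.97, 0.24, -0.4, 0, 0, 0], [-1.36, 0.33, -0.4, 0, 0, 0], [-1.75, 0.43, -0.4, 0, 0, 0], [-2.14, 0.52, -0.4, 0, 0, 0], [-2.53, 0.62, -0.4, 0, 0, 0], [-2.91, 0.72, -0.4, 0, 0, 0], [-3.3, 0.81, -0.4, 0, 0, 0], [-3.59, 0.88, -0.4, 0, 0, 0], [-3.88, 0.95, -0.4, 0, 0, 0], [-3.88, 0.95, -0.4, 0, 0, 0]]
  ]
}}

```text
clock: 7.35
position: [0.4443, -0.4112, 0.0595]
ee_rot: [-0.436, 0.557, -0.556, 0.436]
ft_force: [3.4, -1.0, 2.3]
grip_width: 0.001
```

```bash
cat > look.py <<'E'
from fit import *
import sys
x=np.load("x.npy")
o=manip.get_obs();print(o["clock"],o["position"],o["ft_force"].round(2))
print(w2s(o["position"][None],x))
c=cam("scene");cv2.imwrite(f"pics/{sys.argv[1]}.png",cv2.resize(c["pixels"][220:360,240:380],None,fx=4.2,fy=4.2,interpolation=3))
q=w2s(cloud(c).reshape(-1,3),x)
for z0,z1 in((.05,.07),(.07,.09),(.09,.11)):
    zz=(q[:,2]>z0)&(q[:,2]<z1)&(abs(q[:,0]-(q[:,2]-.034)*np.tan(np.deg2rad(38.7)))<.005)&(q[:,1]>-.09)&(q[:,1]<.06)
    print(z0,np.percentile(q[zz,1],[1,5,95,99]).round(4),zz.sum())
E
python3 look.py p3
```

```text
7.35 [ 0.44430108 -0.41124436  0.05949169] [ 3.36 -0.99  2.34]
[[0.02187116 0.03803304 0.05949169]]
0.05 [-0.0845 -0.0832  0.0219  0.0261] 319
0.07 [-0.0841 -0.0817  0.0207  0.0271] 367
0.09 [-0.0667 -0.0635  0.0205  0.0243] 347
```

View pics/p3.png

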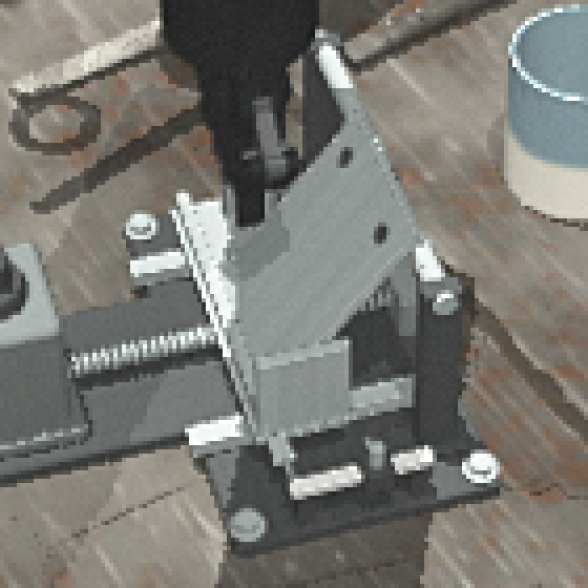

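Emit:
{"name": "arm_command", "arguments": {
  "commands": [
    [[-0.19, 0.05, 0, 0, 0, 0], [-0.39, 0.1, 0, 0, 0, 0], [-0.53, 0.13, 0, 0, 0, 0], [-0.68, 0.17, 0, 0, 0, 0], [-0.68, 0.17, 0, 0, 0, 0]]
  ]
}}

```text
clock: 7.9
position: [0.4377, -0.4096, 0.0594]
ee_rot: [-0.436, 0.557, -0.556, 0.436]
ft_force: [4.0, -1.0, 2.6]
grip_width: -0.002
```

Emit:
{"name": "arm_command", "arguments": {
  "commands": [
    [[-0.1, 0.025, 0, 0, 0, 0], [-0.1, 0.025, 0, 0, 0, 0]]
  ]
}}

```text
clock: 8.1
position: [0.4369, -0.4093, 0.0594]
ee_rot: [-0.436, 0.557, -0.556, 0.436]
ft_force: [4.2, -0.9, 4.0]
grip_width: 0.006
```

```bash
python3 look.py p4
```

```text
8.1 [ 0.43687833 -0.40934858  0.059413  ] [ 4.25 -0.91  3.98]
[[0.02180066 0.03037235 0.059413  ]]
0.05 [-0.0846 -0.0831  0.0149  0.0188] 282
0.07 [-0.0841 -0.079   0.0146  0.0209] 357
0.09 [-0.0735 -0.0714  0.012   0.0168] 356
```

View pics/p4.png

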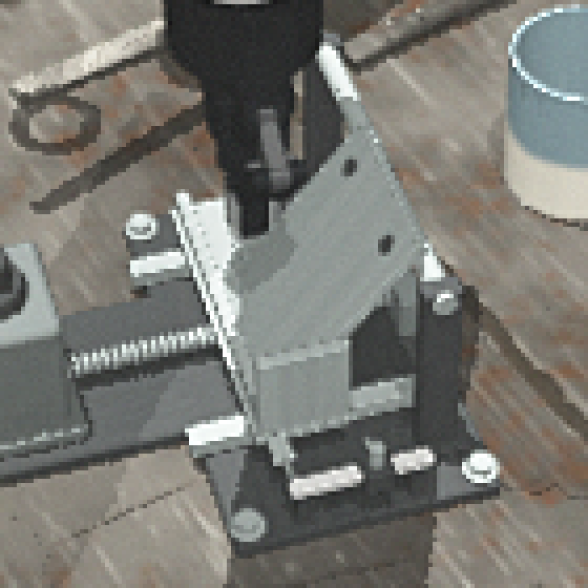

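Emit:
{"name": "arm_command", "arguments": {
  "commands": [
    [[-0.1, 0.025, 0, 0, 0, 0], [-0.1, 0.025, 0, 0, 0, 0]]
  ]
}}

```text
clock: 8.35
position: [0.4359, -0.4091, 0.0594]
ee_rot: [-0.436, 0.557, -0.557, 0.436]
ft_force: [5.3, -0.6, 3.3]
grip_width: 0.002
```

Emit:
{"name": "arm_command", "arguments": {
  "commands": [
    [[-0.1, 0.025, 0, 0, 0, 0], [-0.1, 0.025, 0, 0, 0, 0]]
  ]
}}

```text
clock: 8.55
position: [0.4349, -0.4088, 0.0594]
ee_rot: [-0.436, 0.557, -0.556, 0.436]
ft_force: [5.0, -0.2, 3.2]
grip_width: -0.001
```

Emit:
{"name": "arm_command", "arguments": {
  "commands": [
    [[-0.1, 0.025, 0, 0, 0, 0], [-0.1, 0.025, 0, 0, 0, 0]]
  ]
}}

```text
clock: 8.75
position: [0.4339, -0.4086, 0.0594]
ee_rot: [-0.436, 0.557, -0.556, 0.436]
ft_force: [3.5, -2.4, 1.8]
grip_width: -0.001
```

Emit:
{"name": "arm_command", "arguments": {
  "commands": [
    [[-0.1, 0.025, 0, 0, 0, 0], [-0.1, 0.025, 0, 0, 0, 0]]
  ]
}}

```text
clock: 8.95
position: [0.4335, -0.4085, 0.0596]
ee_rot: [0.436, -0.556, 0.557, -0.437]
ft_force: [7.3, -1.5, 3.7]
grip_width: -0.001
```

Emit:
{"name": "arm_command", "arguments": {
  "commands": [
    [[-0.1, 0.025, 0, 0, 0, 0], [-0.1, 0.025, 0, 0, 0, 0]]
  ]
}}

```text
clock: 9.15
position: [0.4333, -0.4083, 0.0597]
ee_rot: [0.436, -0.556, 0.557, -0.437]
ft_force: [9.4, -3.2, 2.1]
grip_width: 0.001
```

```bash
python3 look.py p5
```

```text
9.15 [ 0.4332622  -0.40828576  0.05974164] [ 9.38 -3.24  2.1 ]
[[0.02163109 0.02660708 0.05974164]]
0.05 [-0.0847 -0.0836  0.0116  0.0191] 273
0.07 [-0.084  -0.0804  0.011   0.014 ] 348
0.09 [-0.0763 -0.0739  0.0089  0.014 ] 356
```

View pics/p5.png

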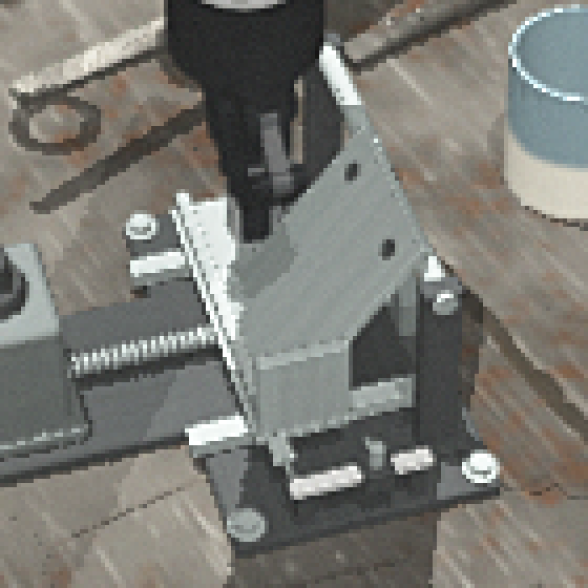

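Emit:
{"name": "arm_command", "arguments": {
  "commands": [
    [[-0.1, 0.025, 0, 0, 0, 0], [-0.1, 0.025, 0, 0, 0, 0], [-0.1, 0.025, 0, 0, 0, 0]]
  ]
}}

```text
clock: 9.5
position: [0.433, -0.408, 0.0599]
ee_rot: [0.436, -0.555, 0.557, -0.437]
ft_force: [12.5, -2.7, 0.6]
grip_width: 0.006
```

Emit:
{"name": "arm_command", "arguments": {
  "commands": [
    [[0.2, -0.05, 0, 0, 0, 0], [0.5, -0.12, 0, 0, 0, 0], [1.5, -0.37, 0, 0, 0, 0], [3.0, -0.74, 0, 0, 0, 0], [4.0, -1, 1, 0, 0, 0], [4.0, -1, 5, 0, 0, 0], [4.0, -1, 10, 0, 0, 0], [4.0, -1, 14, 0, 0, 0], [4.0, -1, 17, 0, 0, 0], [4.0, -1, 17, 0, 0, 0]]
  ]
}}

```text
clock: 10.5
position: [0.4718, -0.4192, 0.2336]
ee_rot: [0.435, -0.555, 0.558, -0.437]
ft_force: [-0.1, -0.6, -0.7]
grip_width: 0.004
```

```bash
python3 look.py p6
python3 - <<'E'
from h import *
c=cam("top");cv2.imwrite("pics/t6.png",cv2.resize(c["pixels"][200:335,185:340],None,fx=4.5,fy=4.5,interpolation=3))
E
```

```text
10.5 [ 0.47179913 -0.41919282  0.23364292] [-0.07 -0.64 -0.74]
[[0.02303102 0.06663332 0.23364292]]
0.05 [-0.0848 -0.0837  0.0101  0.0146] 279
0.07 [-0.0833 -0.0804  0.01    0.0134] 338
0.09 [-0.0761 -0.075   0.0087  0.0135] 359
```

View pics/p6.png

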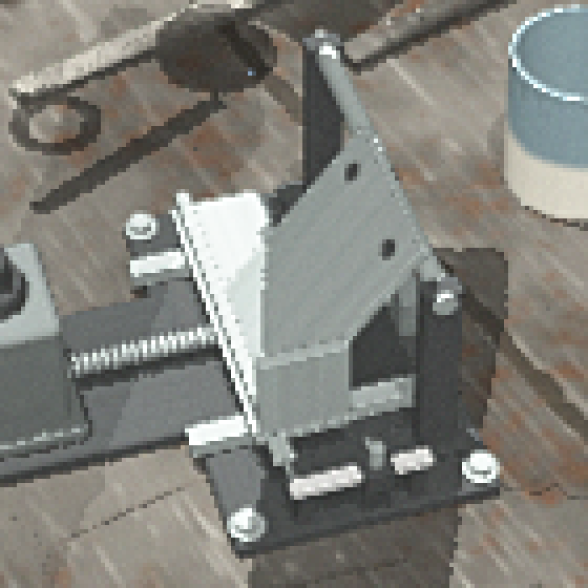

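View pics/t6.png

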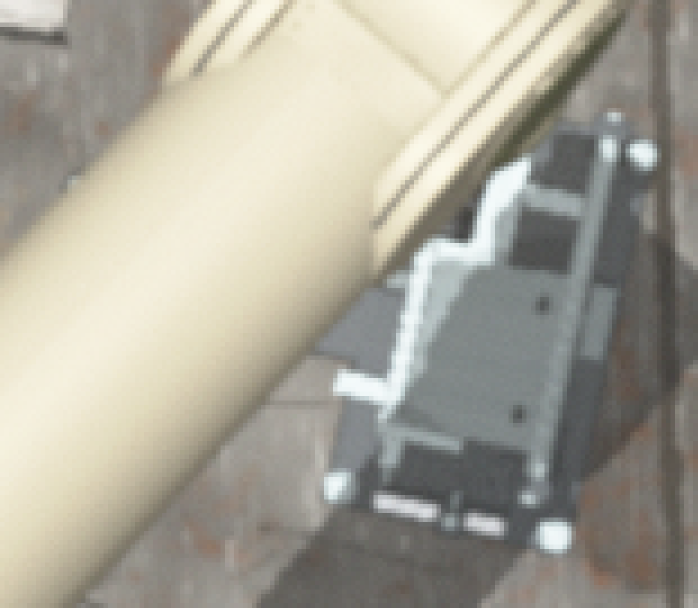

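Run:
```python
from fit import *
x=np.load("x.npy")
for n in("scene","top"):
    c=dict(np.load(f"{n}0.npz"));P=cloud(c).reshape(-1,3)
    q=P[(P[:,1]<-.06)&(P[:,1]>-.2)&(P[:,0]>.3)&(P[:,0]<.58)&(P[:,2]>.1)&(P[:,2]<.5)]
    for y in np.arange(-.2,-.06,.02):
        k=q[(q[:,1]>=y)&(q[:,1]<y+.02)]
        if len(k):print(n,round(y,2),len(k),k.min(0).round(3),k.max(0).round(3))
print(s2w([-.165,0,.124],x))
o=manip.get_obs();print(o["position"],o["joint_pos"].round(2))
```

```text
scene -0.16 129 [ 0.435 -0.157  0.155] [ 0.509 -0.14   0.192]
scene -0.14 420 [ 0.421 -0.14   0.132] [ 0.514 -0.12   0.214]
scene -0.12 666 [ 0.351 -0.12   0.101] [ 0.512 -0.1    0.217]
scene -0.1 878 [ 0.34  -0.1    0.102] [ 0.503 -0.08   0.225]
scene -0.08 866 [ 0.324 -0.08   0.101] [ 0.495 -0.06   0.257]
top -0.16 139 [ 0.441 -0.154  0.145] [ 0.515 -0.14   0.192]
top -0.14 456 [ 0.426 -0.14   0.134] [ 0.515 -0.12   0.214]
top -0.12 485 [ 0.355 -0.12   0.119] [ 0.512 -0.1    0.22 ]
top -0.1 592 [ 0.342 -0.1    0.105] [ 0.516 -0.08   0.227]
top -0.08 649 [ 0.329 -0.08   0.1  ] [ 0.509 -0.06   0.261]
[[ 0.45194061 -0.2206952   0.124     ]]
[ 0.47059893 -0.41785315  0.22888385] [ 0.4   0.35  0.33  1.47 -0.12  1.34  0.5 ]
```

Emit:
{"name": "arm_command", "arguments": {
  "commands": [
    [[-0.5, 3, 1, 0, 0, 0], [-0.9, 7, 1, 0, 0, 0], [-1.2, 11, 1, 0, 0, 0], [-1.5, 15, 1, 0, 0, 0], [-1.9, 18.5, 1, 0, 0, 0], [-1.9, 19.7, 1, 0, 0, 0], [-1.9, 19.7, 0, 0, 0, 0], [-1.9, 19.7, 0, 0, 0, 0], [-1.9, 19.7, 0, 0, 0, 0]]
  ],
  "claw": 6,
  "newtons": 50
}}

```text
clock: 11.5
position: [0.4511, -0.2224, 0.2283]
ee_rot: [-0.436, 0.558, -0.556, 0.435]
ft_force: [0.4, -0.9, 0.8]
grip_width: 0.699
```

Run:
```python
from fit import *
from scipy.spatial.transform import Rotation as Ro
x=np.load("x.npy")
o=manip.get_obs();print(o["clock"],o["position"],o["ft_force"].round(2),o["grip_width"]);print(w2s(o["position"][None],x),Ro.from_quat(o["ee_rot"]).as_matrix().round(3).tolist())
for n in("scene","top"):
    c=cam(n);a=c["pixels"][200:320,170:290] if n=="scene" else c["pixels"][190:310,150:270]
    cv2.imwrite(f"pics/g_{n}.png",cv2.resize(a,None,fx=4,fy=4,interpolation=3))
```

```text
11.5 [ 0.45110711 -0.22235908  0.22827848] [ 0.4  -0.93  0.84] 0.6989050019955457
[[-0.16318534 -0.00041255  0.22827848]] [[-0.241, -0.002, 0.97], [-0.97, 0.001, -0.241], [-0.0, -1.0, -0.002]]
```

View pics/g_scene.png

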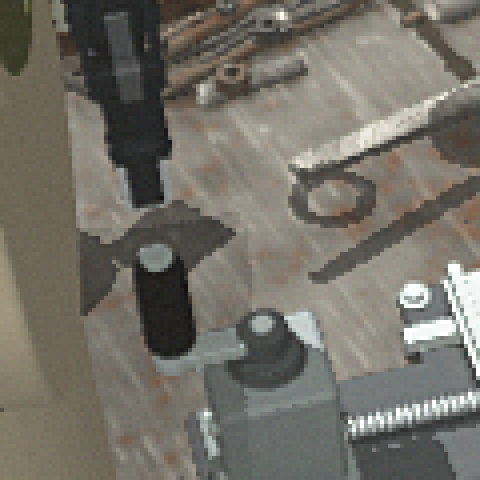

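View pics/g_top.png

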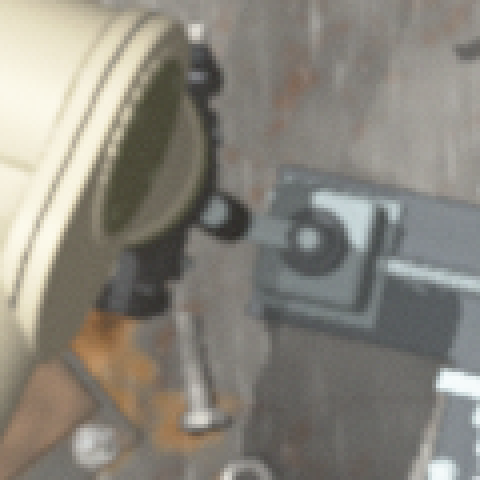

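Run:
```python
from fit import *
x=np.load("x.npy");c=dict(np.load("scene0.npz"))
p=onplane(c,170+155.5/4-.5,200+257/4-.5,.172);print(p,w2s(p[None],x))
P=cloud(c).reshape(-1,3);q=w2s(P,x)
k=q[(q[:,2]>.12)&(q[:,2]<.163)&(abs(q[:,0]+.165)<.03)&(abs(q[:,1])<.03)]
r=least_squares(lambda a:np.hypot(k[:,0]-a[0],k[:,1]-a[1])-.0125,[-.165,0],loss='soft_l1',f_scale=.001);print(r.x,len(k))
```

```text
[ 0.45041119 -0.22322025  0.172     ] [[-0.16218303 -0.00088297  0.172     ]]
[-1.62302712e-01  4.87205767e-05] 218
```

Emit:
{"name": "arm_command", "arguments": {
  "commands": [
    [[0, 0, -2.5, 0, 0, 0], [0, 0, -5, 0, 0, 0], [0, 0, -7.5, 0, 0, 0], [0, 0, -9.5, 0, 0, 0], [0, 0, -10.4, 0, 0, 0], [0, 0, -10.4, 0, 0, 0]]
  ]
}}

```text
clock: 12.2
position: [0.4512, -0.2211, 0.1245]
ee_rot: [-0.436, 0.557, -0.556, 0.436]
ft_force: [-0.1, 1.0, 0.3]
grip_width: 0.701
```

Emit:
{"name": "arm_command", "arguments": {
  "commands": [
    [[0, 0, 0, 0, 0, 0], [0, 0, 0, 0, 0, 0], [0, 0, 0, 0, 0, 0], [0, 0, 0, 0, 0, 0], [0, 0, 0, 0, 0, 0]]
  ],
  "claw": 1.5,
  "newtons": 50
}}

```text
clock: 12.7
position: [0.4524, -0.2211, 0.1266]
ee_rot: [0.436, -0.556, 0.557, -0.437]
ft_force: [-1.7, 1.1, 7.1]
grip_width: 0.276
```

Run:
```python
from fit import *
x=np.load("x.npy")
o=manip.get_obs();print(o["clock"],o["position"],o["ft_force"].round(2),o["grip_width"]*85);print(w2s(o["position"][None],x))
c=cam("scene");a=c["pixels"][200:320,170:290]
cv2.imwrite(f"pics/g2.png",cv2.resize(a,None,fx=4,fy=4,interpolation=3))
```

```text
12.7 [ 0.45242654 -0.22107906  0.12657119] [-1.75  1.09  7.08] 23.49576119518913
[[-0.16474313  0.00056347  0.12657119]]
```

View pics/g2.png

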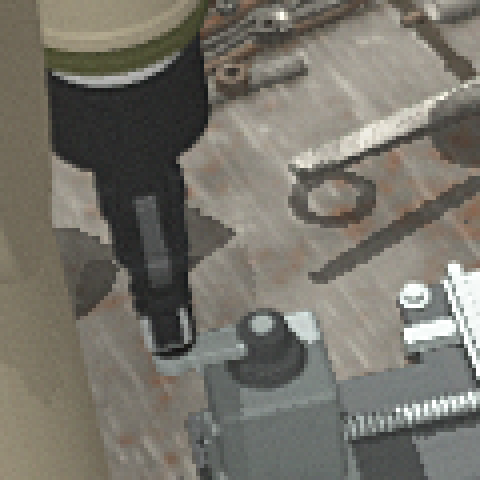

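```bash
cat > rows.py <<'E'
import numpy as np,sys
# start angle (deg of crank), list end, step ; prints rows
a0,a1,st=map(float,sys.argv[1:4])
f=lambda a:4.5*np.array([np.cos(np.radians(76.2-a)),np.sin(np.radians(76.2-a))])
n=int(round(abs(a1-a0)/st));r=[]
for k in range(1,n+1):
    d=f(a0+(a1-a0)*k/n)-f(a0); r.append(f"[{d[0]:.2f}, {d[1]:.2f}, 0, 0, 0, 0]")
print("["+", ".join(r)+"]")
E
python3 rows.py 0 120 8; python3 rows.py 120 360 12;python3 rows.py 0 240 12
```

```text
[[0.60, -0.19, 0, 0, 0, 0], [1.16, -0.47, 0, 0, 0, 0], [1.68, -0.81, 0, 0, 0, 0], [2.15, -1.23, 0, 0, 0, 0], [2.56, -1.71, 0, 0, 0, 0], [2.89, -2.24, 0, 0, 0, 0], [3.15, -2.82, 0, 0, 0, 0], [3.32, -3.42, 0, 0, 0, 0], [3.41, -4.04, 0, 0, 0, 0], [3.42, -4.67, 0, 0, 0, 0], [3.33, -5.29, 0, 0, 0, 0], [3.16, -5.89, 0, 0, 0, 0], [2.91, -6.47, 0, 0, 0, 0], [2.58, -7.00, 0, 0, 0, 0], [2.17, -7.48, 0, 0, 0, 0]]
[[-0.72, -0.61, 0, 0, 0, 0], [-1.55, -1.05, 0, 0, 0, 0], [-2.45, -1.31, 0, 0, 0, 0], [-3.39, -1.38, 0, 0, 0, 0], [-4.32, -1.26, 0, 0, 0, 0], [-5.21, -0.94, 0, 0, 0, 0], [-6.01, -0.44, 0, 0, 0, 0], [-6.69, 0.21, 0, 0, 0, 0], [-7.21, 0.99, 0, 0, 0, 0], [-7.57, 1.86, 0, 0, 0, 0], [-7.74, 2.79, 0, 0, 0, 0], [-7.71, 3.73, 0, 0, 0, 0], [-7.48, 4.64, 0, 0, 0, 0], [-7.07, 5.49, 0, 0, 0, 0], [-6.50, 6.23, 0, 0, 0, 0], [-5.78, 6.84, 0, 0, 0, 0], [-4.95, 7.28, 0, 0, 0, 0], [-4.04, 7.54, 0, 0, 0, 0], [-3.11, 7.61, 0, 0, 0, 0], [-2.17, 7.48, 0, 0, 0, 0]]
[[0.89, -0.32, 0, 0, 0, 0], [1.68, -0.81, 0, 0, 0, 0], [2.36, -1.47, 0, 0, 0, 0], [2.89, -2.24, 0, 0, 0, 0], [3.25, -3.11, 0, 0, 0, 0], [3.41, -4.04, 0, 0, 0, 0], [3.38, -4.98, 0, 0, 0, 0], [3.16, -5.89, 0, 0, 0, 0], [2.75, -6.74, 0, 0, 0, 0], [2.17, -7.48, 0, 0, 0, 0], [1.46, -8.09, 0, 0, 0, 0], [0.63, -8.54, 0, 0, 0, 0], [-0.28, -8.80, 0, 0, 0, 0], [-1.21, -8.87, 0, 0, 0, 0], [-2.15, -8.74, 0, 0, 0, 0], [-3.03, -8.42, 0, 0, 0, 0], [-3.83, -7.93, 0, 0, 0, 0], [-4.51, -7.27, 0, 0, 0, 0], [-5.04, -6.50, 0, 0, 0, 0], [-5.39, -5.63, 0, 0, 0, 0]]
```

Emit:
{"name": "arm_command", "arguments": {
  "commands": [
    [[0.6, -0.19, 0, 0, 0, 0], [1.16, -0.47, 0, 0, 0, 0], [1.68, -0.81, 0, 0, 0, 0], [2.15, -1.23, 0, 0, 0, 0], [2.56, -1.71, 0, 0, 0, 0], [2.89, -2.24, 0, 0, 0, 0], [3.15, -2.82, 0, 0, 0, 0], [3.32, -3.42, 0, 0, 0, 0], [3.41, -4.04, 0, 0, 0, 0], [3.42, -4.67, 0, 0, 0, 0], [3.33, -5.29, 0, 0, 0, 0], [3.16, -5.89, 0, 0, 0, 0], [2.91, -6.47, 0, 0, 0, 0], [2.58, -7.0, 0, 0, 0, 0], [2.17, -7.48, 0, 0, 0, 0]]
  ]
}}

```text
clock: 14.25
position: [0.4748, -0.2952, 0.1266]
ee_rot: [0.435, -0.556, 0.557, -0.437]
ft_force: [0.5, 3.7, 4.6]
grip_width: 0.28
```

```bash
cat > chk.py <<'E'
from fit import *
import sys
x=np.load("x.npy")
o=manip.get_obs();p=w2s(o["position"][None],x)[0];d=p-[-.12,0,0]
print(round(o["clock"],2),"stand",p.round(4),"r",np.hypot(d[0],d[1]).round(4),"ang",np.degrees(np.arctan2(d[1],-d[0])).round(1),"F",o["ft_force"].round(1),"T",o["torque"].round(2),"w",round(o["grip_width"]*85,1))
if len(sys.argv)>1:
  ims=[]
  for n,b in(("scene",(220,220,160,140)),("top",(190,220,160,140))):
    c=cam(n);u,v,w,h=b;ims.append(cv2.resize(c["pixels"][v:v+h,u:u+w],None,fx=2.5 if len(sys.argv)<3 else 2.5,fy=2.5,interpolation=3))
  cv2.imwrite(f"pics/{sys.argv[1]}.png",np.hstack(ims))
E
python3 chk.py c1
```

```text
14.25 stand [-0.0981  0.04    0.1266] r 0.0456 ang 118.7 F [0.5 3.7 4.6] T [ 0.78 -0.13 -0.  ] w 23.8
```

View pics/c1.png

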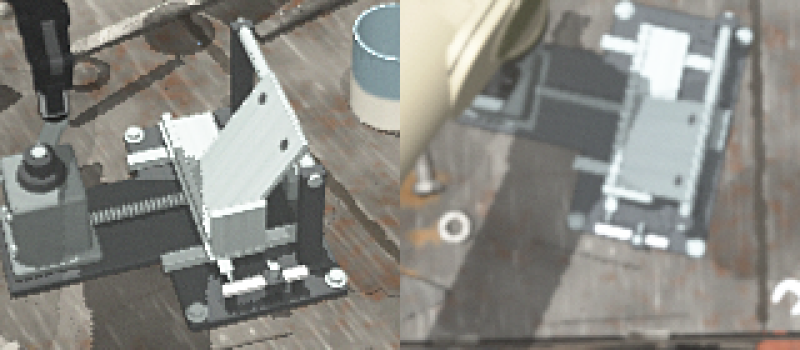

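Emit:
{"name": "arm_command", "arguments": {
  "commands": [
    [[-0.72, -0.61, 0, 0, 0, 0], [-1.55, -1.05, 0, 0, 0, 0], [-2.45, -1.31, 0, 0, 0, 0], [-3.39, -1.38, 0, 0, 0, 0], [-4.32, -1.26, 0, 0, 0, 0], [-5.21, -0.94, 0, 0, 0, 0], [-6.01, -0.44, 0, 0, 0, 0], [-6.69, 0.21, 0, 0, 0, 0], [-7.21, 0.99, 0, 0, 0, 0], [-7.57, 1.86, 0, 0, 0, 0], [-7.74, 2.79, 0, 0, 0, 0], [-7.71, 3.73, 0, 0, 0, 0], [-7.48, 4.64, 0, 0, 0, 0], [-7.07, 5.49, 0, 0, 0, 0], [-6.5, 6.23, 0, 0, 0, 0], [-5.78, 6.84, 0, 0, 0, 0], [-4.95, 7.28, 0, 0, 0, 0], [-4.04, 7.54, 0, 0, 0, 0], [-3.11, 7.61, 0, 0, 0, 0], [-2.17, 7.48, 0, 0, 0, 0]]
  ]
}}

```text
clock: 16.35
position: [0.4518, -0.2209, 0.1265]
ee_rot: [-0.436, 0.557, -0.557, 0.436]
ft_force: [-3.9, 0.5, 13.2]
grip_width: 0.281
```

```bash
python3 chk.py c2
```

```text
16.35 stand [-1.647e-01 -1.000e-04  1.265e-01] r 0.0447 ang -0.1 F [-3.9  0.5 13.2] T [ 0.05  0.92 -0.01] w 23.9
```

View pics/c2.png

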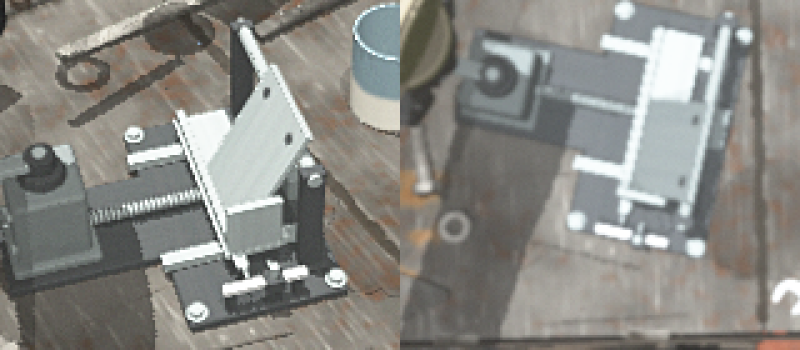

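```bash
cat > zoom.py <<'E'
from fit import *
import sys
x=np.load("x.npy");ims=[]
for n in("scene","top"):
    c=cam(n);ct=proj(c,s2w([.03,-.11,.034],x))[0].round().astype(int);u,v=ct-[20,25];f=10
    a=cv2.resize(c["pixels"][v:v+50,u:u+40],None,fx=f,fy=f,interpolation=cv2.INTER_CUBIC)
    for xx in np.arange(0,.061,.01):
        q=(proj(c,s2w([[xx,-.09,.034],[xx,-.125,.034]],x))+.5-[u,v])*f
        cv2.line(a,tuple(int(t) for t in q[0]),tuple(int(t) for t in q[1]),(0,0,255) if abs(xx-.04)<1e-4 else (0,200,0),1)
    ims.append(a)
cv2.imwrite(f"pics/{sys.argv[1]}.png",np.hstack(ims))
E
python3 zoom.py z1
```

```text
(no output)
```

View pics/z1.png

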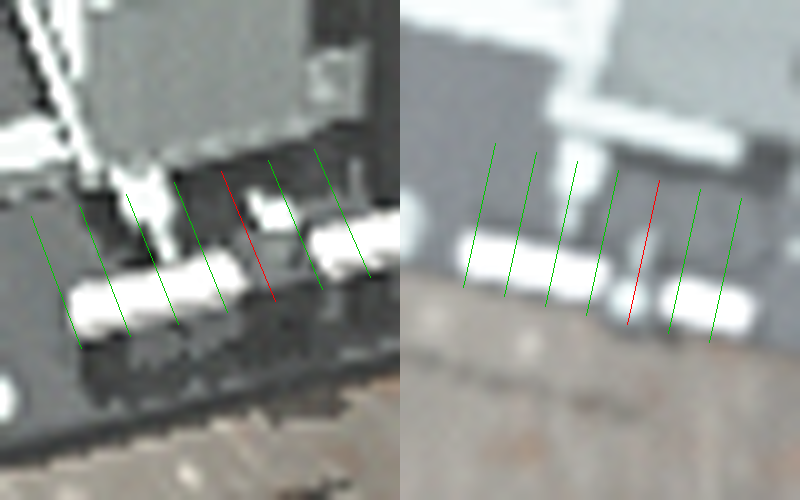

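Emit:
{"name": "arm_command", "arguments": {
  "commands": [
    [[0.89, -0.32, 0, 0, 0, 0], [1.68, -0.81, 0, 0, 0, 0], [2.36, -1.47, 0, 0, 0, 0], [2.89, -2.24, 0, 0, 0, 0], [3.25, -3.11, 0, 0, 0, 0], [3.41, -4.04, 0, 0, 0, 0], [3.38, -4.98, 0, 0, 0, 0], [3.16, -5.89, 0, 0, 0, 0], [2.75, -6.74, 0, 0, 0, 0], [2.17, -7.48, 0, 0, 0, 0], [1.46, -8.09, 0, 0, 0, 0], [0.63, -8.54, 0, 0, 0, 0], [-0.28, -8.8, 0, 0, 0, 0], [-1.21, -8.87, 0, 0, 0, 0], [-2.15, -8.74, 0, 0, 0, 0], [-3.03, -8.42, 0, 0, 0, 0], [-3.83, -7.93, 0, 0, 0, 0], [-4.51, -7.27, 0, 0, 0, 0], [-5.04, -6.5, 0, 0, 0, 0], [-5.39, -5.63, 0, 0, 0, 0]]
  ]
}}

```text
clock: 18.55
position: [0.3984, -0.2781, 0.1266]
ee_rot: [0.435, -0.556, 0.558, -0.437]
ft_force: [6.7, -1.6, 5.3]
grip_width: 0.278
```

```bash
python3 chk.py c3; python3 zoom.py z2; python3 rows.py 240 330 10
```

```text
18.55 stand [-0.0965 -0.0383  0.1266] r 0.045 ang -121.5 F [ 6.7 -1.6  5.3] T [-0.4  -1.22  0.03] w 23.7
[[-0.15, 0.77, 0, 0, 0, 0], [-0.17, 1.55, 0, 0, 0, 0], [-0.05, 2.33, 0, 0, 0, 0], [0.20, 3.07, 0, 0, 0, 0], [0.58, 3.76, 0, 0, 0, 0], [1.07, 4.37, 0, 0, 0, 0], [1.66, 4.89, 0, 0, 0, 0], [2.33, 5.29, 0, 0, 0, 0], [3.07, 5.58, 0, 0, 0, 0]]
```

View pics/z2.png

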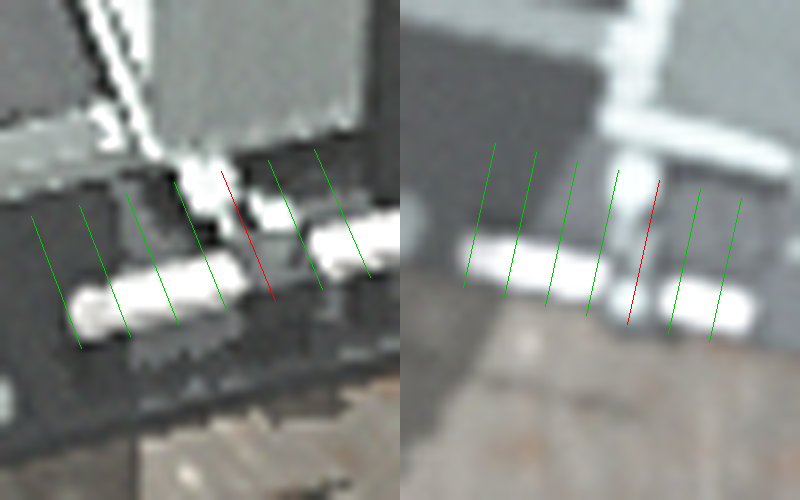

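View pics/c3.png

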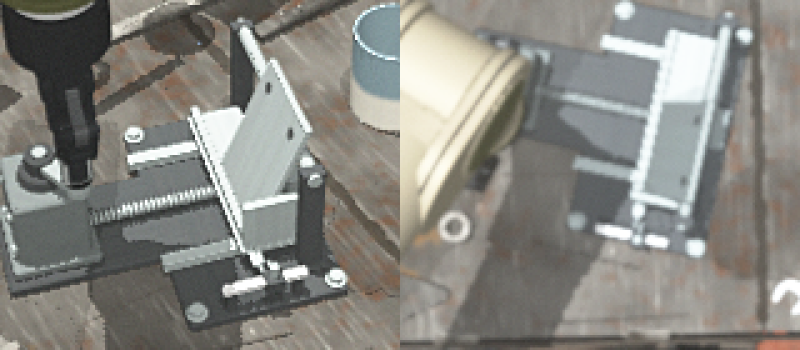

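Run:
```python
from fit import *
x=np.load("x.npy")
# rectified patches at z=.034 in the stand frame from initial images
out=[]
for n in("scene","top"):
    c=dict(np.load(f"{n}0.npz"))
    xs=np.arange(-.012,.06,.00025);ys=np.arange(-.09,-.13,-.00025)
    for z in(.034,.05):
        X,Y=np.meshgrid(xs,ys);uv=proj(c,s2w(np.c_[X.ravel(),Y.ravel(),0*X.ravel()+z],x)).reshape(*X.shape,2).astype(np.float32)
        a=cv2.remap(c["pixels"],uv[...,0],uv[...,1],cv2.INTER_CUBIC)
        g=cv2.cvtColor(a,cv2.COLOR_BGR2GRAY)
        if z==.034:
            for yy in(-.099,-.102,-.104,-.106,-.108,-.110):
                row=g[int((-.09-yy)/.00025)];print(n,yy,row[::8].tolist())
        a=cv2.resize(a,None,fx=2.6,fy=2.6)
        for t in range(0,60,10):
            u=int((t/1000+.012)/.00025*2.6);cv2.line(a,(u,0),(u,12),(0,0,255),1)
        out.append(a)
    q=w2s(cloud(c).reshape(-1,3),x);m=(q[:,2]>.046)&(q[:,2]<.064)&(q[:,1]<-.10)&(q[:,1]>-.13)&(abs(q[:,0]-.035)<.025);k=q[m]
    print(n,"clamp top",m.sum(),np.median(k,0),k.min(0),k.max(0))
h=[cv2.resize(o,(399,290)) for o in out]
cv2.imwrite("pics/rect.png",np.vstack([np.hstack(h[:2]),np.hstack(h[2:])]))
```

```text
scene -0.099 [136, 123, 86, 65, 54, 201, 194, 192, 216, 193, 151, 93, 76, 81, 80, 83, 82, 85, 86, 85, 84, 85, 85, 85, 75, 70, 115, 111, 249, 199, 156, 121, 110, 126, 130, 132]
scene -0.102 [131, 134, 118, 85, 56, 67, 81, 181, 235, 109, 59, 78, 83, 84, 78, 85, 82, 86, 86, 79, 84, 83, 84, 82, 83, 76, 57, 108, 252, 253, 254, 225, 117, 119, 129, 126]
scene -0.104 [128, 136, 148, 106, 62, 46, 19, 183, 234, 97, 60, 81, 78, 77, 79, 81, 81, 85, 82, 79, 80, 82, 77, 77, 79, 78, 67, 81, 220, 255, 255, 233, 141, 123, 131, 132]
scene -0.106 [130, 132, 135, 114, 71, 64, 42, 191, 204, 88, 76, 88, 76, 67, 69, 70, 73, 67, 79, 82, 76, 68, 71, 88, 81, 103, 111, 66, 238, 255, 255, 240, 159, 125, 119, 117]
scene -0.108 [132, 134, 131, 106, 68, 60, 67, 155, 174, 115, 105, 105, 106, 96, 73, 52, 95, 99, 116, 76, 89, 103, 118, 92, 80, 128, 138, 119, 162, 187, 213, 184, 80, 107, 117, 125]
scene -0.11 [131, 132, 130, 115, 77, 64, 63, 140, 205, 213, 182, 181, 193, 190, 177, 157, 191, 200, 198, 158, 188, 195, 202, 182, 111, 125, 122, 131, 134, 133, 131, 91, 98, 181, 177, 200]
scene clamp top 18 [ 0.04183495 -0.1
[... 678 characters left out ...]
0.106 [145, 142, 143, 145, 145, 164, 192, 189, 151, 120, 123, 130, 135, 137, 133, 131, 126, 127, 128, 127, 131, 128, 126, 129, 152, 189, 197, 172, 133, 120, 127, 131, 130, 133, 133, 134]
top -0.108 [153, 142, 141, 144, 145, 160, 171, 157, 124, 108, 118, 130, 129, 124, 122, 122, 125, 126, 122, 117, 121, 124, 122, 123, 148, 190, 201, 166, 121, 108, 116, 121, 129, 131, 127, 124]
top -0.11 [167, 147, 142, 140, 145, 158, 167, 159, 143, 141, 151, 154, 153, 148, 151, 155, 153, 151, 149, 149, 153, 152, 141, 127, 139, 179, 193, 159, 118, 111, 124, 142, 154, 155, 149, 147]
top clamp top 14 [ 0.03777388 -0.11893045  0.05167296] [ 0.03158334 -0.12409987  0.04629341] [ 0.04420935 -0.11448836  0.05707813]
```

View pics/rect.png

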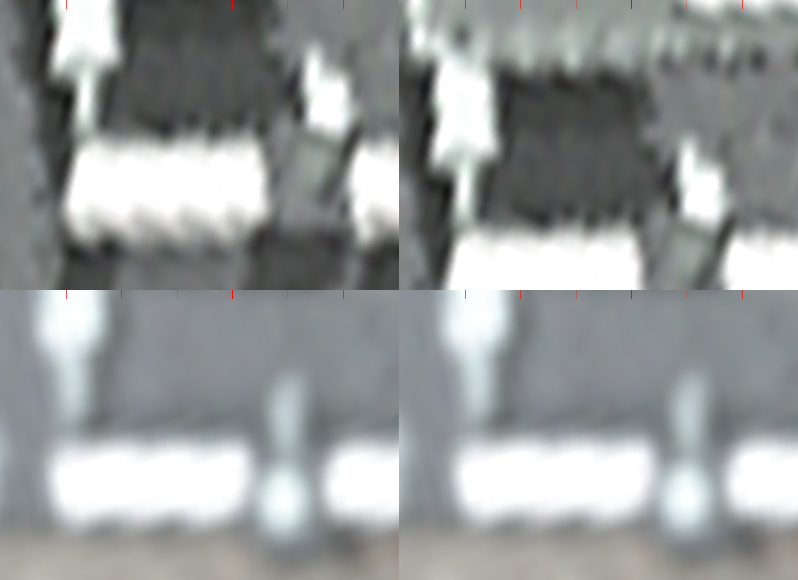

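```bash
python3 rows.py 240 342 10.2
```

```text
[[-0.15, 0.79, 0, 0, 0, 0], [-0.17, 1.59, 0, 0, 0, 0], [-0.04, 2.37, 0, 0, 0, 0], [0.23, 3.13, 0, 0, 0, 0], [0.63, 3.82, 0, 0, 0, 0], [1.14, 4.44, 0, 0, 0, 0], [1.75, 4.95, 0, 0, 0, 0], [2.45, 5.35, 0, 0, 0, 0], [3.20, 5.61, 0, 0, 0, 0], [3.99, 5.74, 0, 0, 0, 0]]
```

Emit:
{"name": "arm_command", "arguments": {
  "commands": [
    [[-0.15, 0.79, 0, 0, 0, 0], [-0.17, 1.59, 0, 0, 0, 0], [-0.04, 2.37, 0, 0, 0, 0], [0.23, 3.13, 0, 0, 0, 0], [0.63, 3.82, 0, 0, 0, 0], [1.14, 4.44, 0, 0, 0, 0], [1.75, 4.95, 0, 0, 0, 0], [2.45, 5.35, 0, 0, 0, 0], [3.2, 5.61, 0, 0, 0, 0], [3.99, 5.74, 0, 0, 0, 0], [3.99, 5.74, 0, 0, 0, 0], [3.99, 5.74, 0, 0, 0, 0], [3.99, 5.74, 0, 0, 0, 0]]
  ]
}}

```text
clock: 20.05
position: [0.4386, -0.2199, 0.1265]
ee_rot: [0.435, -0.556, 0.557, -0.437]
ft_force: [2.1, 1.7, 8.5]
grip_width: 0.276
```

```bash
python3 chk.py c4; python3 zoom.py z3
```

```text
20.05 stand [-0.1626 -0.0131  0.1265] r 0.0446 ang -17.1 F [2.1 1.7 8.5] T [ 0.4  -0.49  0.05] w 23.4
```

View pics/z3.png

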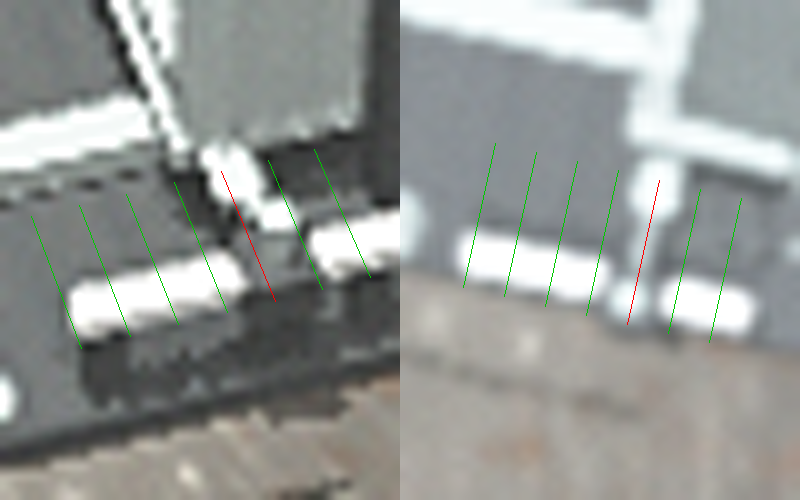

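View pics/c4.png

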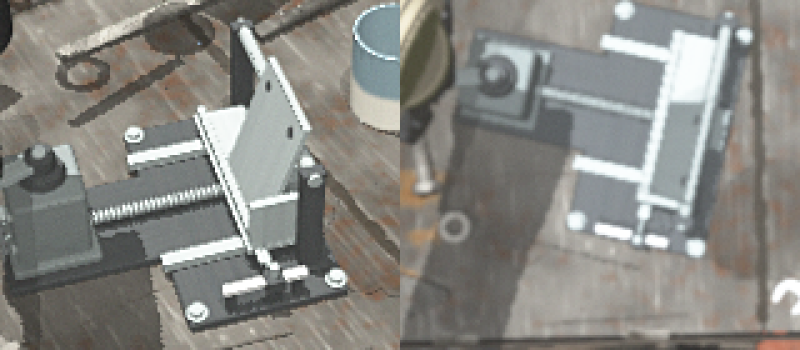

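Emit:
{"name": "arm_command", "arguments": {
  "commands": [
    [[0, 0, 0, 0, 0, 0], [0, 0, 0, 0, 0, 0], [0, 0, 0, 0, 0, 0], [0, 0, 0, 0, 0, 0]]
  ],
  "claw": 5
}}

```text
clock: 20.65
position: [0.4374, -0.2198, 0.125]
ee_rot: [-0.436, 0.557, -0.556, 0.436]
ft_force: [-0.5, 0.2, -0.6]
grip_width: 0.586
```

```bash
python3 chk.py c5
```

```text
20.65 stand [-0.1624 -0.0144  0.125 ] r 0.0448 ang -18.7 F [-0.5  0.2 -0.6] T [-0.01  0.   -0.02] w 49.8
```

View pics/c5.png

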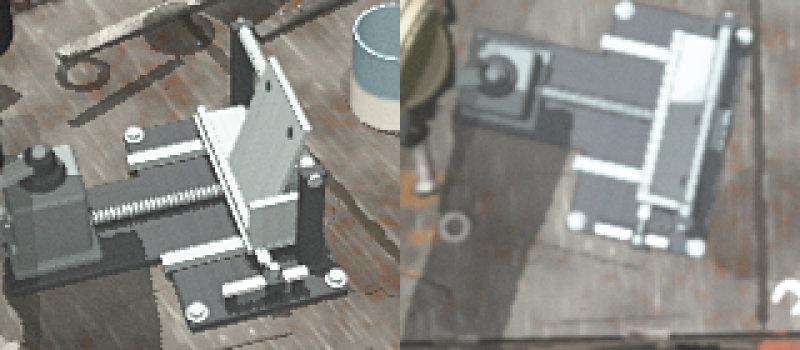

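Free of the sleeve; lift straight up.

Emit:
{"name": "arm_command", "arguments": {
  "commands": [
    [[0, 0, 1.5, 0, 0, 0], [0, 0, 3, 0, 0, 0], [0, 0, 5, 0, 0, 0], [0, 0, 8, 0, 0, 0], [0, 0, 12, 0, 0, 0], [0, 0, 15, 0, 0, 0], [0, 0, 15, 0, 0, 0], [0, 0, 15, 0, 0, 0]]
  ]
}}

```text
clock: 21.55
position: [0.4379, -0.2198, 0.2754]
ee_rot: [0.436, -0.556, 0.557, -0.437]
ft_force: [-0.4, 0.6, -0.2]
grip_width: 0.591
```

```bash
python3 chk.py c6; python3 zoom.py z4
python3 - <<'E'
from fit import *
x=np.load("x.npy")
for n in("scene","top"):
    c=cam(n)
    q=w2s(cloud(c).reshape(-1,3),x)
    k=q[(q[:,2]>.06)&(q[:,2]<.11)&(q[:,0]>.042)&(q[:,0]<.076)&(q[:,1]>-.065)&(q[:,1]<.005)]
    A=np.c_[k[:,2],np.ones(len(k))];co=np.linalg.lstsq(A,k[:,0],rcond=None)[0]
    for _ in range(4):
        g=abs(k[:,0]-A@co)<.003;co=np.linalg.lstsq(A[g],k[g,0],rcond=None)[0]
    pl=q[(q[:,2]>.06)&(q[:,2]<.11)&(abs(q[:,0]-co[0]*q[:,2]-co[1])<.004)&(q[:,1]>-.09)&(q[:,1]<.06)]
    print(n,"lean",np.degrees(np.arctan(co[0])),"front x at floor",co[0]*.034+co[1],"y",np.percentile(pl[:,1],[1,5,95,99]).round(4),len(pl))
    for th in("nut_m20","bolt_m16","angle_offcut","mug"):
        print(th,[[round(float(v)) for v in m["bbox"]] for m in manip.masks_of(n,th)][:1])
    cv2.imwrite(f"pics/f_{n}.png",c["pixels"])
print(manip.get_obs()["joint_velocities"].round(4))
E
```

```text
21.55 stand [-0.1626 -0.0139  0.2754] r 0.0448 ang -18.0 F [-0.4  0.6 -0.2] T [-0.01  0.02 -0.03] w 50.2
scene lean 18.635344326326 front x at floor 0.04052091848339122 y [-0.0845 -0.0821  0.0085  0.0122] 523
nut_m20 [[239, 362, 253, 381]]
bolt_m16 [[208, 342, 229, 372]]
angle_offcut []
mug [[360, 224, 407, 272]]
top lean 17.995060101007233 front x at floor 0.03850188853720323 y [-0.0806 -0.0743  0.0109  0.0136] 257
nut_m20 []
bolt_m16 [[283, 232, 311, 308]]
angle_offcut [[159, 189, 198, 206]]
mug [[355, 232, 394, 277]]
[-0.0005  0.002  -0.0009  0.0019 -0.0001 -0.0005  0.0002]
```

View pics/z4.png

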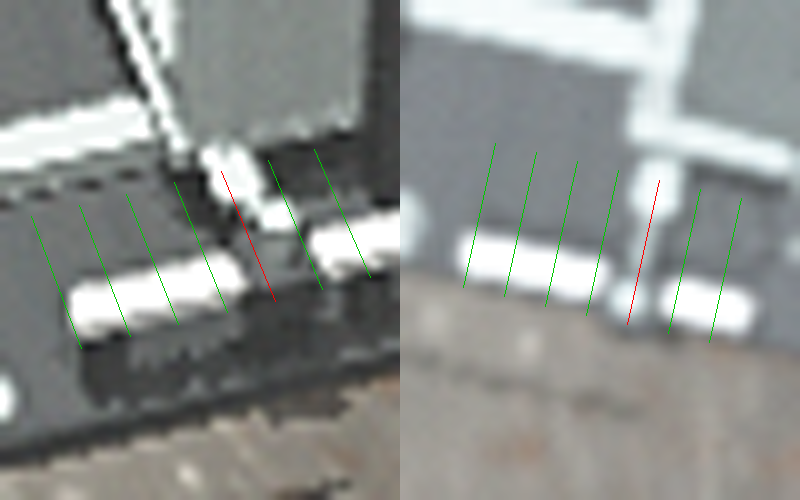

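View pics/f_scene.png

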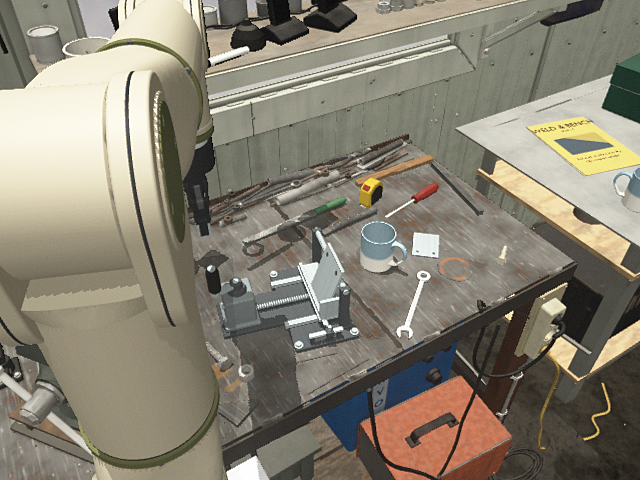

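```bash
python3 -c "
from workcell import manip
print(manip.hand_in(), manip.get_obs()['clock'])"
```

```text
the job is handed in; nothing more can be done
the job is handed in; nothing more can be done
```

The plate is set up and the job is handed in. The last clock reading was about 21.6 s of the 59 s allowed, and no verdict was reported.

**What I did**
- I pushed the plate along the ledge with closed fingers. The fingers stopped advancing and the force rose to about 13 N, which I took as contact with the end stop.
- I gripped the sleeve at 50 N and wound the crank clockwise about 1.95 turns (roughly 39 mm of ledge travel). I then opened the fingers and lifted clear.

**Last checks**
- **Pointer:** in the top camera it lines up with the marker point to under about 1 mm. The scene camera was less clear here, showing a 3–4 mm offset on the pointer before that offset is corrected.
- **Plate position:** it leans about 18.3° (0.32 rad) with its lower end behind the lip. Its far edge stayed within about 1–2 mm of where it was when it met the stop.
- **Marker clamp:** it looks the same in the close-ups before and after. I did not measure it separately.
- **Robot:** the fingers were clear, with near-zero force.
- **Bystanders:** the mug, nut and bolt still showed where they started in the scene camera, and the angle offcut in the top camera. At the end the networks missed the nut in the top camera and the offcut in the scene camera. They also put the bolt on the stand in the top camera, which I took as a false detection.

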